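Pin a tensile coupon and set its preload

TASK

Hang the loose grey test coupon on the tensile fixture, flat on both jaws with a jaw pin standing in each of its slots, and let go of it. Then turn the fixture's black knob clockwise until the dial's needle points at the brass tab clipped to the dial's rim, and leave it so; never let the needle run more than a tab's width beyond the tab. Lower the coupon gently, without forcing it, and leave the other things on the desk where they are.

Things in the scene. Friction and masses are not known exactly. Their poses are not given: they have to be found in the camera images.
- coupon: loose dog-bone test coupon of stiff grey plastic, about 35 g, flat on the desk: 126 mm long (x), 8 mm thick (z). Its waist, x = -22 to +22 mm, is 14 mm wide (y), its ends 28 mm. Each end has a slot right through, 16 mm long (x) by 10 mm wide (y), centred at x = +45 and -45 mm. Origin: centre of its underside. Symmetrical: either way round will do.
- stage: tensile fixture fixed to the desk: base plate 320 x 78 mm; along its x, at -134 mm the knob on a gear head 44 mm high, then drive jaw, sprung jaw, and at +116 mm the dial. Origin: on the desk, under the middle of the gap between the jaws. Both jaws have a flat top, 34 mm wide (y), 40 mm above the desk, for the coupon's ends; in the 66 to 73 mm gap between them nothing is higher than 28 mm.
- pin_near (a point): foot of the drive jaw's pin, on its axis, level with the jaw's flat top. The pin stands upright, 8 mm thick, 16 mm high, its top edge bevelled 1.5 mm. The jaw is drawn away from the other one as the knob turns clockwise, 6 mm a radian; it also has anything up to 5 mm of loose play on its carriage, which gets drawn out along with the slack in the slots before the pull builds up.
- pin_far (a point): foot of the sprung jaw's pin, on its axis, level with its flat top; a pin like the other. At first the two pins are 88 to 95 mm apart. Pulled towards the knob end, this jaw gives way against its spring by 1 mm per 2.2 N and so turns the needle 0.2 rad per mm.
- knob_grip (a point): point on the upright axis of the fluted round black knob, 65 mm above the desk, at mid-height of the part to grip. The knob is 40 mm in diameter, its underside 53 mm and its top 80 mm above the desk. It takes about 0.2 to 0.35 N m to turn and stays where it is left. Clockwise from above tightens; some 2 to 3.2 rad are needed in all.
- needle: the black needle of the dial, on a brass hub. Origin: hub, on the upright axis of the dial, 67 mm above the desk. Its x points along the needle to its tip; at no pull it points along the fixture's +y, and it swings clockwise seen from above as the pull grows.
- needle_tip (a point): the tip of the needle, 36 mm from the dial's axis.
- set_tab: brass clip on the dial's rim that marks the wanted pull, fixed; 12.5 mm wide, 0.3 rad of the dial. Origin: on the dial's axis; its x points from there to the middle of the tab, 1.0 to 1.6 rad clockwise from the needle's rest. The dial is 84 mm in diameter, its face 66 mm above the desk, with a tick every 0.2 rad.
- tally_counter: hand tally counter on the desk, a bystander
- forceps: steel forceps lying on the desk, a bystander
- jar_cream: small jar with a beige lid, a bystander
- vial_amber_2: small amber vial, a bystander
- immersion_oil: small brown bottle with a black cap, a bystander
There are look-alikes about, which are no part of the job. Leave any orange look-alike of the coupon alone.

How it is judged:
By the outcome, as a careful person would: the job done as asked, in the order asked, and still so for the second after the job is handed in, with the robot touching nothing.
It also fails if it takes over 67 s, if anything falls off the work surface, if the arm or the gripper's body presses on something with over 40 N, if the wrist force passes 120 N, or if a joint passes its speed limit or range.

ROBOT

A 6-joint arm with a two-finger parallel gripper is mounted at the origin on a cart in front of the work surface, level with it; the furniture and walls round the work are solid. World frame = base frame: x ahead of the robot, y to its left, z up, the work surface at z = 0. Lengths are in m, angles in rad, forces in N, time in s.
With the tool pointing down it reaches from about 0.425 to 0.95 m from the base axis. Payload 3.5 kg.
Tool frame: the origin (TCP) lies on the centre line of the jaws, within the pads' length; the fingertips stand 11 mm ahead of it and the grasp point (between the pads) lies 8 mm behind it; x points along the fingers, y is the direction in which the jaws open and shut, and the axes are right-handed (so a half turn about x gives the same grasp; the last joint's range is limited). The gripper opens to 85 mm and grips with 20 to 120 N. Pads are 22 mm wide; open, the fingers measure 114 mm over their backs; the gripper's body (76 mm by 85 mm) begins 54 mm behind the grasp point. The pads swing forward as they close: fully open they stand 13 mm farther back than shut.
Start: joints at [0.951, 0.286, 1.577, -0, 1.279, -0.15], TCP at [0.306, 0.602, 0.242] pointing down, gripper open.
Joint ranges: [-2.77, 2.77], [-0.9, 2.22], [0.21, 2.48], [-1.53, 4.67], [0.24, 2.81], [-2.84, 2.84]. Speed limits (rad/s): [2.79, 2.79, 3.14, 3.14, 3.14, 3.14].

INTERFACE

Orientations are given as a unit quaternion [x, y, z, w].
In Python, from plant import ctrl gives the robot as it stands. The module is installed in compiled form; this text tells all that it offers.
- The arm moves only by the tool drive_tool, never from a script. Its argument "series" is a list of rows, each a list of 2 entries, a list of its own where there are three numbers: the shift along the tool's x, y, z in units of 50 mm (1.0 is 50 mm), then the turn, a rotation vector about the tool's x, y, z in degrees. A call has 1 to 5 rows; each row shifts and turns the pose as measured when the row begins, along the tool's axes as they then stand; what a row does not reach is not made up. A row lasts 1/10 s, in which the tool goes at most 50 mm and 8.59 degrees, less where a joint would pass 70% of its speed; a pose out of reach is approached as far as the arm can. A call is refused whole if a number of a shift passes 1 or a number of a turn 8.59, either way. A call with a gripper value outside its range is refused whole. "grip" is the gripper's target within -1 to 1 (fully open at 1, half-way at 0, shut at -1), set as the call begins (left out, the last holds). The fingers move at their own pace and stop on an object; "newtons" is the grip in N (left out, the last holds). Time passes only in rows, so rows that do not move let the fingers close. It gives the time, the measured TCP pose, the force and the opening at its end, in the units of the state.
- ctrl.get_state(): the state, without advancing time (a new reading comes with each control period).
- ctrl.read_camera(name): name is "scene" or "side" or "wrist"; returns a dict with "img" (480x640x3 uint8, red, green, blue), "camera_matrix" (3x3 intrinsics, pixels), "R" (3x3) and "t" (3): a world point X has camera coordinates R X + t. Camera axes: x right, y down, z forward; pixel columns grow to the right and rows downward; lengths in m; the calibration is good to about 2 mm. A picture is of the moment at which its call begins. There is no depth.
- ctrl.sign_off(): hands the job in, once; it reports no verdict.
The state is a dict: "time": time; "qpos": joint angles; "dq": joint speeds; "joint_efforts": joint torques, N m; "eef_pos": TCP position; "tcp_rot": TCP orientation; "contact_force": force on the tool from outside, world axes, zero at the start; "wrist_torque": the same for the moment, N m; "opening": opening from 0.0 (shut) to 1.0 (fully open).
Only numpy, scipy, OpenCV 4.12 (cv2) and the standard library are available. Lean on these libraries where they do the work, as an engineer would, in place of code of your own. Each camera call takes 0.05 s, during which the arm holds its last target.

## Working session

There is one attempt and no reset: what is moved stays moved. The work goes in short steps, Python scripts to look and compute and a tool call to move; the robot and the scene stay as the last step left them, time stands still between calls to the robot, and variables do not carry over. Pictures are saved under pics/ and viewed, and the job is handed in when it is done.

Besides the shell and the picture viewer there is one more tool, called after "Request:" by a JSON object that holds its "fn" and its "kwargs", one argument or row to a line. drive_tool: Moves the arm, as the interface text tells. Its arguments: {"type":"object","properties":{"series":{"type":"array"},"grip":{"type":"number"},"newtons":{"type":"number"}},"required":["series"]}

```bash
mkdir -p pics; python3 - <<'E'
from plant import ctrl
import cv2
for n in ["scene","side","wrist"]:
    r=ctrl.read_camera(n); cv2.imwrite(f"pics/{n}0.png",r["img"][:,:,::-1])
    print(n,r["camera_matrix"].tolist(),r["R"].round(4).tolist(),r["t"].round(4).tolist())
print(ctrl.get_state())
E
```

```text
scene [[521.0336168048874, 0.0, 318.9285478444772], [0.0, 521.0336168048874, 235.72190546627638], [0.0, 0.0, 1.0]] [[-0.6939, 0.7199, 0.0153], [0.5295, 0.5246, -0.6666], [-0.4879, -0.4544, -0.7453]] [0.2543, -0.29, 1.5265]
side [[569.1373076371773, 0.0, 318.50354415430206], [0.0, 569.1373076371773, 244.3286085166722], [0.0, 0.0, 1.0]] [[-0.9357, -0.3529, 0.0064], [-0.2064, 0.5325, -0.8209], [0.2863, -0.7694, -0.571]] [0.5285, 0.0855, 1.2948]
wrist [[416.21436099020934, 0.0, 317.54497354778584], [0.0, 416.21436099020934, 237.37891590763041], [0.0, 0.0, 1.0]] [[0.4531, 0.8915, -0.0032], [0.8436, -0.4276, 0.3249], [0.2883, -0.1499, -0.9457]] [-0.6715, -0.0414, 0.383]
{'time': 0.15, 'qpos': array([ 9.51006314e-01,  2.87013951e-01,  1.57784415e+00, -6.72076579e-07,
        1.27857803e+00, -1.50022976e-01]), 'dq': array([-0.00057018, -0.00234286, -0.00413126,  0.0009253 ,  0.00177365,
       -0.00062122]), 'joint_efforts': array([ 1.47898812e-03, -4.06603396e+01, -2.93142593e+01, -5.08754067e-05,
        3.90787420e-03, -7.66960042e-07]), 'eef_pos': array([0.30525966, 0.60148538, 0.24122852]), 'tcp_rot': array([ 0.16396045,  0.68793489, -0.16516878,  0.68744587]), 'contact_force': array([-1.1506134 ,  0.6891375 ,  0.07463059]), 'wrist_torque': array([-0.00569739,  0.02547317,  0.0564694 ]), 'opening': 1.003247094359238}
```

View pics/scene0.png

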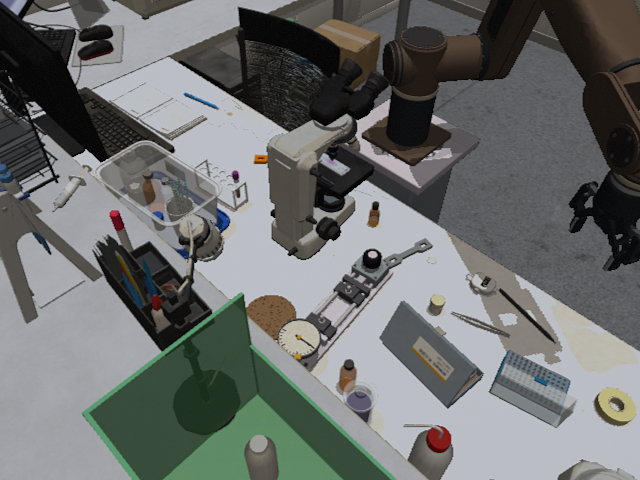

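View pics/side0.png

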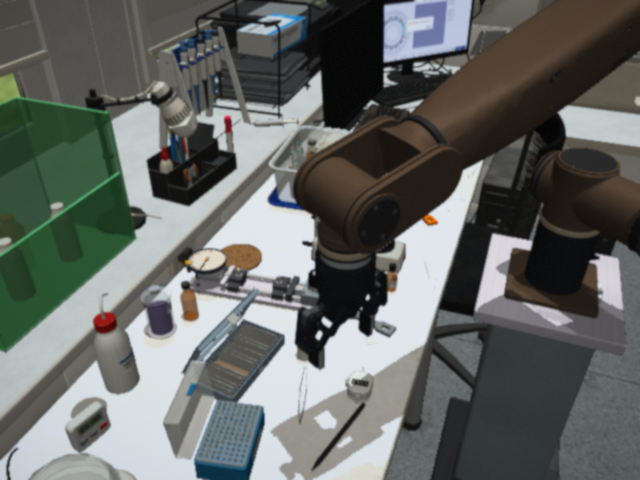

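View pics/wrist0.png

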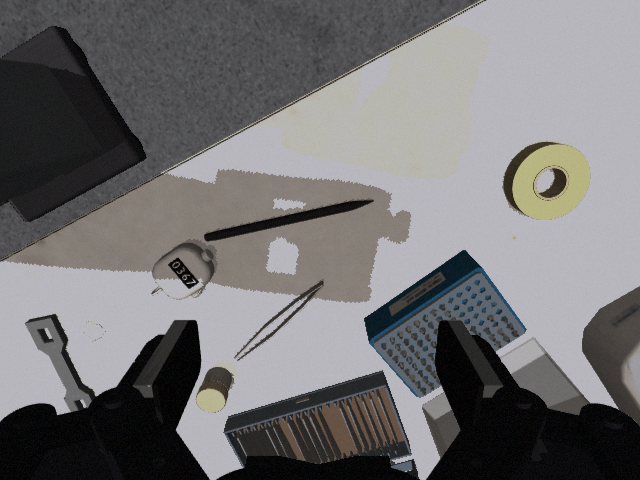

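```bash
cat > h.py <<'E'
from plant import ctrl
import cv2, numpy as np
from scipy.spatial.transform import Rotation as Ro
def cam(n):
    return ctrl.read_camera(n)
def back(r,px,z):
    K=r["camera_matrix"];R=r["R"];t=r["t"]
    px=np.atleast_2d(px).astype(float)
    d=np.c_[px,np.ones(len(px))]@np.linalg.inv(K).T@R
    c=-R.T@t
    return c+d*((z-c[2])/d[:,2])[:,None]
def proj(r,X):
    p=(np.atleast_2d(X)@r["R"].T+r["t"])@r["camera_matrix"].T
    return p[:,:2]/p[:,2:]
def crop(r,x0,y0,x1,y1,s,fn):
    cv2.imwrite(fn,cv2.resize(r["img"][y0:y1,x0:x1,::-1],None,fx=s,fy=s,interpolation=cv2.INTER_CUBIC))
E
python3 - <<'E'
from h import *
r=cam("scene"); crop(r,260,220,460,370,4,"pics/s1.png")
E
```

```text
(no output)
```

View pics/s1.png

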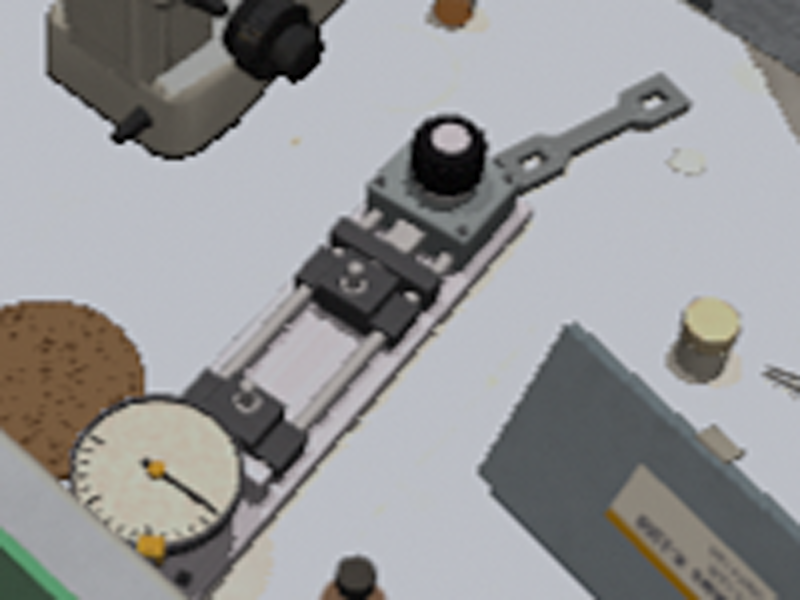

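```bash
python3 - <<'E'
from h import *
r=cam("scene")
f=lambda u,v:(260+u/4,220+v/4)
for n,u,v,z in [("knobtop",450,137,.08),("pn_top",355,268,.056),("pf_top",246,392,.056),("hub",155,468,.067),("tip",215,510,.067),("tab",151,547,.067),("slotR",653,98,.008),("slotL",530,160,.008),("c_endR",690,105,.008),("c_endR2",662,74,.008)]:
    print(n,back(r,f(u,v),z)[0].round(4))
print(ctrl.get_state()["time"])
E
```

```text
knobtop [0.4689 0.2571 0.08  ]
pn_top [0.5556 0.2679 0.056 ]
pf_top [0.6508 0.28   0.056 ]
hub [0.7175 0.2833 0.067 ]
tip [0.7136 0.3196 0.067 ]
tab [0.7483 0.3119 0.067 ]
slotR [0.3101 0.2896 0.008 ]
slotL [0.3989 0.2673 0.008 ]
c_endR [0.2991 0.3086 0.008 ]
c_endR2 [0.2908 0.2821 0.008 ]
0.25
```

```bash
cat >> h.py <<'E'
def pose():
    s=ctrl.get_state(); return s["eef_pos"],Ro.from_quat(s["tcp_rot"]),s
def goto(p,yaw):
    """print rows to reach p with tool down, tool y at world angle yaw(deg)"""
    a=np.radians(yaw); x=np.array([0,0,-1.]); y=np.array([np.cos(a),np.sin(a),0]); z=np.cross(x,y)
    T=Ro.from_matrix(np.c_[x,y,z]); P,R,s=pose()
    d=R.inv().apply(np.array(p)-P)/.05; w=np.degrees((R.inv()*T).as_rotvec())
    n=int(max(np.ceil(abs(d).max()-1e-3),np.ceil(np.linalg.norm(w)/8.5),np.ceil(np.linalg.norm(d))))
    print("t",s["time"].__round__(2),"P",P.round(4),"q6",s["qpos"].round(2)[[0,5]],"F",s["contact_force"].round(1),"op",round(s["opening"],3))
    print("total d",d.round(3),"w",w.round(2),"rows>=",n)
E
python3 - <<'E'
from h import *
r=cam("scene"); 
print("mic knob",back(r,(334,228),.06),back(r,(372,168),.13),back(r,(387,85),.3),back(r,(320,250),0))
print("vial",back(r,(374,224),0),"jar",back(r,(437,306),.02), "binder", back(r,(403,301),.09))
P,R,s=pose(); print(R.as_matrix().round(3))
goto([.354,.278,.2],76); goto([.354,.278,.2],-104)
E
```

```text
mic knob [[0.45687433 0.13396416 0.06      ]] [[0.30095116 0.10855694 0.13      ]] [[0.2234297  0.06684567 0.3       ]] [[0.48995634 0.12251522 0.        ]]
vial [[0.33505589 0.15918232 0.        ]] jar [[0.43987856 0.41865946 0.02      ]] binder [[0.52571056 0.38221805 0.09      ]]
[[-0.     0.453  0.892]
 [-0.001  0.892 -0.453]
 [-1.    -0.001 -0.   ]]
t 0.3 P [0.3054 0.6017 0.2418] q6 [ 0.95 -0.15] F [ 0.6 -0.5  0.5] op 1.0
total d [ 0.841 -5.332  3.797] w [-1.292e+01 -1.000e-02  4.000e-02] rows>= 7
t 0.3 P [0.3054 0.6017 0.2418] q6 [ 0.95 -0.15] F [ 0.6 -0.5  0.5] op 1.0
total d [ 0.841 -5.332  3.797] w [1.6708e+02 6.0000e-02 2.0000e-02] rows>= 20
```

Request:
{"fn": "drive_tool", "kwargs": {
  "series": [
    [[0.1,-0.7,0.5],[-2,0,0]],
    [[0.1,-0.7,0.5],[-2,0,0]],
    [[0.1,-0.7,0.5],[-2,0,0]],
    [[0.1,-0.7,0.5],[-2,0,0]],
    [[0.1,-0.7,0.5],[-2,0,0]]
  ],
  "grip": 0.0
}}

```text
time: 0.8
eef_pos: [0.3529, 0.3903, 0.2155]
tcp_rot: [0.099, 0.7, -0.098, 0.7]
contact_force: [-0.1, -0.6, -0.1]
opening: 0.502
```

```bash
python3 - <<'E'
from h import *
goto([.354,.278,.2],76)
r=cam("wrist"); cv2.imwrite("pics/w1.png",r["img"][:,:,::-1])
r=cam("scene"); cv2.imwrite("pics/s2.png",r["img"][:,:,::-1])
r=cam("side"); cv2.imwrite("pics/d2.png",r["img"][:,:,::-1])
E
```

```text
t 0.8 P [0.3529 0.3903 0.2155] q6 [ 0.64 -0.65] F [-0.1 -0.6 -0.1] op 0.502
total d [ 0.305 -2.153  0.643] w [-2.04  0.03 -0.12] rows>= 3
```

View pics/w1.png

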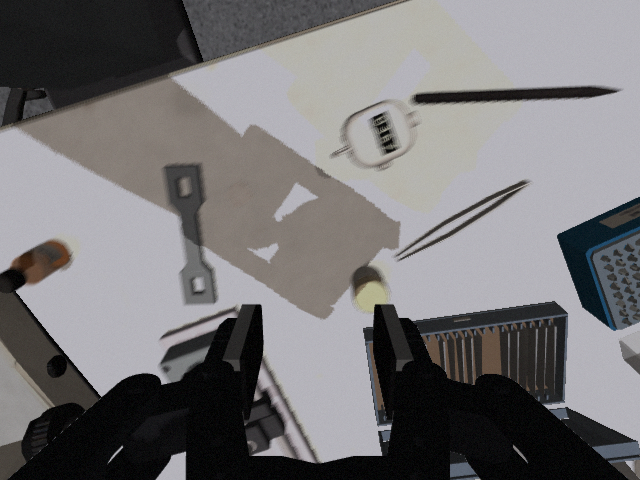

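View pics/s2.png

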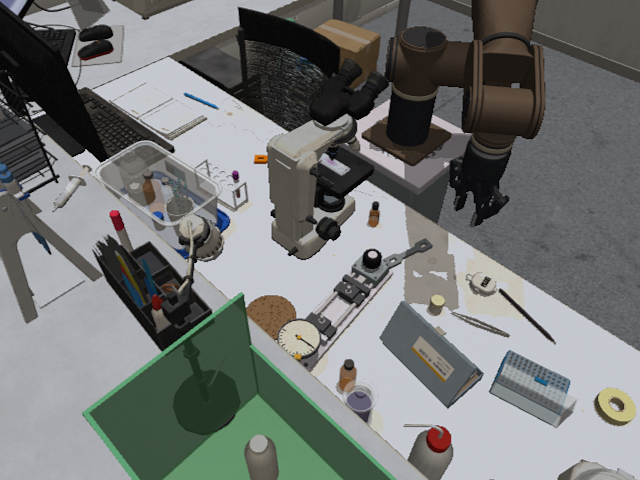

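View pics/d2.png

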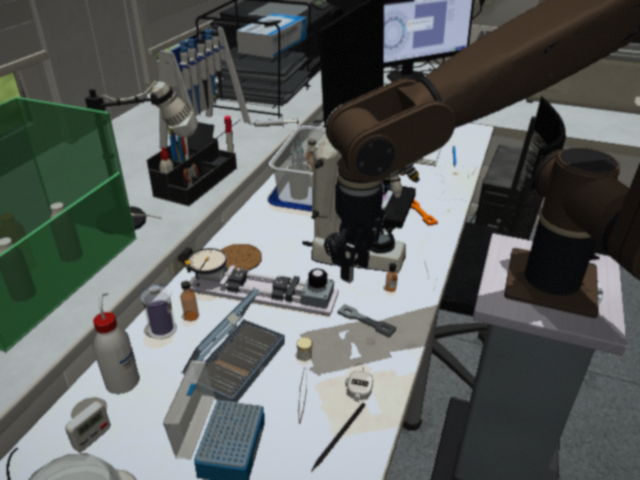

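```bash
python3 - <<'E'
from h import *
r=cam("wrist"); crop(r,140,140,260,320,3.3,"pics/w2.png")
g=cv2.cvtColor(r["img"],cv2.COLOR_RGB2GRAY)
# contour of coupon
m=np.zeros(g.shape,np.uint8); sub=r["img"][155:310,160:222].astype(int)
gg=g[155:310,160:222]
_,b=cv2.threshold(gg,95,255,cv2.THRESH_BINARY_INV)
cs,_=cv2.findContours(b,cv2.RETR_EXTERNAL,cv2.CHAIN_APPROX_NONE)
c=max(cs,key=cv2.contourArea); print(cv2.contourArea(c),cv2.minAreaRect(c))
bx=cv2.boxPoints(cv2.minAreaRect(c))+[160,155]
X=back(r,bx,.008);print(X.round(4),X.mean(0).round(4))
np.save("/tmp/b.npy",b);cv2.imwrite("pics/b.png",cv2.resize(b,None,fx=3,fy=3))
S=back(r,[(184,187),(198,284)],.008);print(S.round(4),S.mean(0))
d=S[0]-S[1];print(np.degrees(np.arctan2(d[1],d[0])),np.linalg.norm(d))
E
```

```text
2395.0 ((33.905487060546875, 77.06478118896484), (143.161865234375, 38.05352020263672), 82.14668273925781)
[[0.2872 0.2783 0.008 ]
 [0.2919 0.3093 0.008 ]
 [0.4166 0.2792 0.008 ]
 [0.4118 0.2442 0.008 ]] [0.3519 0.2778 0.008 ]
[[0.3093 0.2856 0.008 ]
 [0.395  0.2638 0.008 ]] [0.35215805 0.27471877 0.008     ]
165.7533675990535 0.0883999058433351
```

View pics/w2.png

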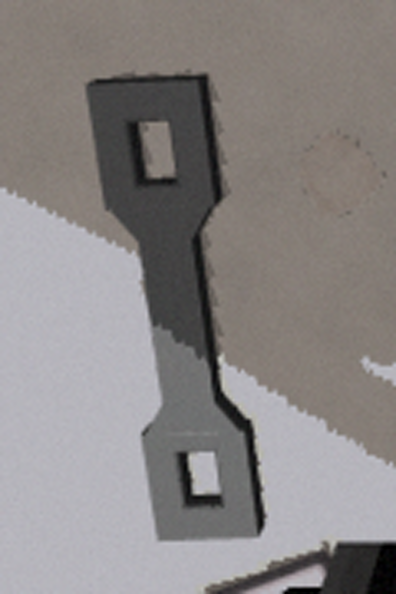

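View pics/b.png

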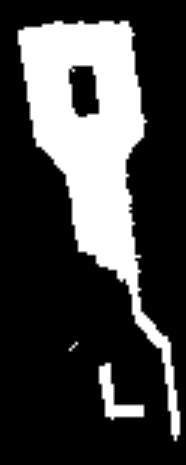

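```bash
python3 - <<'E'
from h import *
r=cam("wrist")
f=lambda p:140+np.array(p)/3.3
S=back(r,f([(153,152),(199.5,478)]),.008);print(S.round(4),S.mean(0))
d=S[0]-S[1];print(np.degrees(np.arctan2(d[1],d[0])),np.linalg.norm(d))
S=back(r,f([(88,83),(205,76),(257,533),(158,540)]),.008);print(S.round(4),S.mean(0).round(4),np.linalg.norm(S[0]-S[3]),np.linalg.norm(S[0]-S[1]))
goto([.353,.277,.1],75.5)
E
```

```text
[[0.3095 0.2891 0.008 ]
 [0.3969 0.2671 0.008 ]] [0.35319719 0.27812191 0.008     ]
165.84272692763022 0.090171398106547
[[0.2889 0.2803 0.008 ]
 [0.2954 0.3087 0.008 ]
 [0.417  0.2762 0.008 ]
 [0.4113 0.2491 0.008 ]] [0.3532 0.2786 0.008 ] 0.12636648878147871 0.029090501577900756
t 1.05 P [0.3532 0.3922 0.2161] q6 [ 0.64 -0.64] F [ 0.2 -0.7  0.1] op 0.497
total d [ 2.315 -2.219  0.639] w [-1.73  0.03 -0.17] rows>= 4
```

Request:
{"fn": "drive_tool", "kwargs": {
  "series": [
    [[0.35,-0.55,0.15],[-0.4,0,0]],
    [[0.35,-0.55,0.15],[-0.4,0,0]],
    [[0.35,-0.55,0.15],[-0.4,0,0]],
    [[0.35,-0.45,0.15],[-0.4,0,0]],
    [[0,0,0],[0,0,0]]
  ]
}}

```text
time: 1.55
eef_pos: [0.3553, 0.2884, 0.1472]
tcp_rot: [0.09, 0.699, -0.082, 0.704]
contact_force: [-1.8, 0.9, -0.4]
opening: 0.5
```

```bash
python3 - <<'E'
from h import *
goto([.3535,.2785,.013],75.8)
r=cam("wrist"); cv2.imwrite("pics/w3.png",r["img"][:,:,::-1])
E
```

```text
t 1.55 P [0.3553 0.2884 0.1472] q6 [ 0.46 -0.87] F [-1.8  0.9 -0.4] op 0.5
total d [ 2.681e+00 -2.300e-01 -2.000e-03] w [ 0.25  0.32 -0.65] rows>= 3
```

View pics/w3.png

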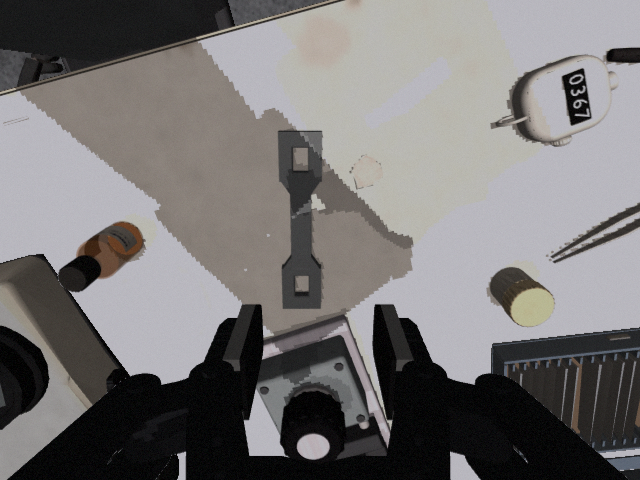

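```bash
python3 - <<'E'
from h import *
r=cam("wrist"); crop(r,260,120,340,320,3,"pics/w4.png")
S=back(r,[(300.5,158.5),(302,284)],.008);print(S.round(4),S.mean(0))
d=S[0]-S[1];print(np.degrees(np.arctan2(d[1],d[0])),np.linalg.norm(d))
S=back(r,[(278,131),(322,131),(321,308),(282,308)],.008);print(S.round(4),S.mean(0))
E
```

```text
[[0.3102 0.2897 0.008 ]
 [0.3976 0.2678 0.008 ]] [0.35390257 0.27878038 0.008     ]
165.94547036434028 0.0901144751508106
[[0.2899 0.2803 0.008 ]
 [0.2967 0.3074 0.008 ]
 [0.42   0.2765 0.008 ]
 [0.4129 0.2486 0.008 ]] [0.35486329 0.27819456 0.008     ]
```

View pics/w4.png

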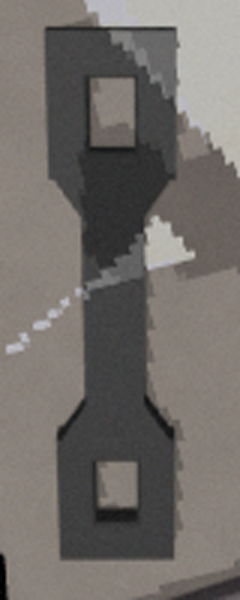

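Request:
{"fn": "drive_tool", "kwargs": {
  "series": [
    [[0.55,-0.1,0],[0.1,0,-0.2]],
    [[0.55,-0.1,0],[0.1,0,-0.2]],
    [[0.5,0,0],[0,0,-0.2]],
    [[0.4,0,0],[0,0,0]],
    [[0,0,0],[0,0,0]]
  ]
}}

```text
time: 2.15
eef_pos: [0.3639, 0.2932, 0.0564]
tcp_rot: [0.09, 0.693, -0.078, 0.711]
contact_force: [0.7, 0.7, -0.5]
opening: 0.499
```

```bash
python3 - <<'E'
from h import *
goto([.354,.2785,.013],75.9)
E
```

```text
t 2.15 P [0.3639 0.2932 0.0564] q6 [ 0.46 -0.87] F [ 0.7  0.7 -0.5] op 0.499
total d [ 0.857 -0.349 -0.144] w [ 0.43  1.39 -1.16] rows>= 1
```

```bash
python3 - <<'E'
from h import *
print(pose()[2]["qpos"].round(3))
E
```

```text
[ 0.461  0.061  2.217 -0.     0.831 -0.871]
```

Request:
{"fn": "drive_tool", "kwargs": {
  "series": [
    [[0,-0.3,-0.15],[0.4,1.4,-1.2]],
    [[0,-0.1,0],[0,0,0]],
    [[0,0,0],[0,0,0]]
  ]
}}

```text
time: 2.45
eef_pos: [0.3551, 0.2799, 0.0604]
tcp_rot: [0.087, 0.7, -0.084, 0.704]
contact_force: [0.4, 0.0, 0.4]
opening: 0.503
```

```bash
python3 - <<'E'
from h import *
print(pose()[2]["qpos"].round(3))
goto([.354,.2785,.013],75.9)
E
```

```text
[ 0.442  0.032  2.238  0.     0.864 -0.887]
t 2.45 P [0.3551 0.2799 0.0604] q6 [ 0.44 -0.89] F [0.4 0.  0.4] op 0.503
total d [ 0.947 -0.038 -0.021] w [ 0.25  0.32 -0.28] rows>= 1
```

Request:
{"fn": "drive_tool", "kwargs": {
  "series": [
    [[0.3,-0.06,-0.03],[0.1,0.4,-0.4]],
    [[0.3,-0.06,-0.03],[0.1,0.4,-0.4]],
    [[0.2,-0.04,-0.03],[0,0.3,-0.3]],
    [[0,0,0],[0,0,0]]
  ]
}}

```text
time: 2.85
eef_pos: [0.3507, 0.2747, 0.0195]
tcp_rot: [0.083, 0.706, -0.09, 0.698]
contact_force: [-0.6, 0.1, -0.4]
opening: 0.496
```

```bash
python3 - <<'E'
from h import *
goto([.354,.2785,.013],75.9)
E
```

```text
t 2.85 P [0.3507 0.2747 0.0195] q6 [ 0.44 -0.89] F [-0.6  0.1 -0.4] op 0.496
total d [0.128 0.092 0.046] w [ 0.07 -0.58  0.65] rows>= 1
```

Request:
{"fn": "drive_tool", "kwargs": {
  "series": [
    [[0.05,0.1,0.05],[0,-0.6,0.6]],
    [[0,0,0],[0,0,0]]
  ]
}}

```text
time: 3.05
eef_pos: [0.3542, 0.2789, 0.0157]
tcp_rot: [0.086, 0.702, -0.087, 0.702]
contact_force: [-0.5, 0.4, -0.0]
opening: 0.498
```

```bash
python3 - <<'E'
from h import *
goto([.354,.2785,.013],75.9)
E
```

```text
t 3.05 P [0.3542 0.2789 0.0157] q6 [ 0.44 -0.88] F [-0.5  0.4 -0. ] op 0.498
total d [ 0.054 -0.009 -0.002] w [ 0.05 -0.02  0.07] rows>= 1
```

Request:
{"fn": "drive_tool", "kwargs": {
  "series": [
    [[0.05,0,0],[0,0,0]],
    [[0,0,0],[0,0,0]],
    [[0,0,0],[0,0,0]],
    [[0,0,0],[0,0,0]]
  ],
  "grip": -1,
  "newtons": 30
}}

```text
time: 3.45
eef_pos: [0.3549, 0.2793, 0.0136]
tcp_rot: [0.086, 0.701, -0.086, 0.702]
contact_force: [-0.4, 0.1, 0.3]
opening: 0.147
```

```bash
python3 - <<'E'
from h import *
goto([.354,.2785,.013],75.9)
r=cam("wrist"); cv2.imwrite("pics/w5.png",r["img"][:,:,::-1])
E
```

```text
t 3.45 P [0.3549 0.2793 0.0136] q6 [ 0.44 -0.88] F [-0.4  0.1  0.3] op 0.147
total d [ 0.013 -0.02  -0.013] w [0.06 0.05 0.01] rows>= 1
```

View pics/w5.png

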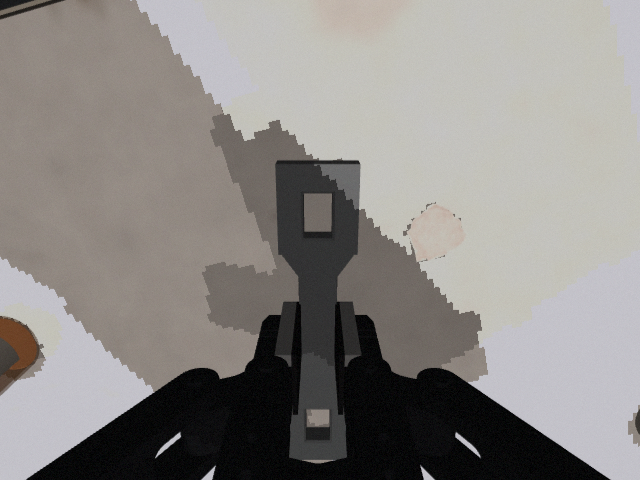

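```bash
python3 - <<'E'
from h import *
r=cam("wrist")
S=back(r,[(318,213.5)],.008);print(S.round(4))
P,R,s=pose()
print("slot in tool mm",(R.inv().apply(S-P)*1000).round(1), (R.as_matrix()).round(3))
E
```

```text
[[0.3093 0.2889 0.008 ]]
slot in tool mm [[  5.6  -1.8 -46.6]] [[ 0.001  0.243  0.97 ]
 [-0.     0.97  -0.243]
 [-1.    -0.     0.001]]
```

Request:
{"fn": "drive_tool", "kwargs": {
  "series": [
    [[-0.3,0,0],[0,0,0]],
    [[-0.4,0,0],[0,0,0]],
    [[-0.6,0,0],[0,0,0]],
    [[-0.8,0,0],[0,0,0]],
    [[-0.8,0,0],[0,0,0]]
  ]
}}

```text
time: 4.05
eef_pos: [0.3498, 0.2768, 0.1563]
tcp_rot: [0.083, 0.707, -0.09, 0.697]
contact_force: [-0.1, 0.7, -1.2]
opening: 0.147
```

```bash
python3 - <<'E'
from h import *
goto([.6023,.271,.15],96)
r=cam("wrist"); cv2.imwrite("pics/w6.png",r["img"][:,:,::-1])
E
```

```text
t 4.05 P [0.3498 0.2768 0.1563] q6 [ 0.44 -0.88] F [-0.1  0.7 -1.2] op 0.147
total d [0.053 1.117 4.928] w [-20.07  -0.81   0.5 ] rows>= 6
```

View pics/w6.png

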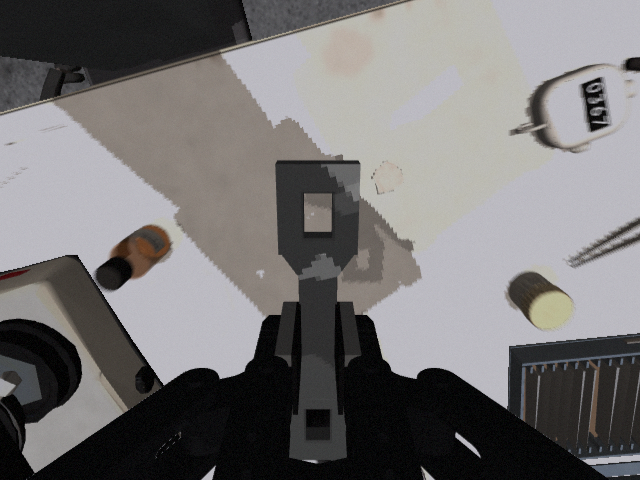

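Request:
{"fn": "drive_tool", "kwargs": {
  "series": [
    [[0,0.2,0.8],[-4,-0.2,0.1]],
    [[0,0.15,0.9],[-4,-0.2,0.1]],
    [[0,0.1,0.9],[-4,-0.2,0.1]],
    [[0,0.0,0.9],[-4,-0.2,0.1]],
    [[0,0,0.8],[-4,0,0]]
  ]
}}

```text
time: 4.6
eef_pos: [0.5751, 0.2813, 0.1695]
tcp_rot: [-0.041, 0.699, 0.046, 0.713]
contact_force: [-0.7, 0.6, -0.7]
opening: 0.15
```

```bash
python3 - <<'E'
from h import *
goto([.6023,.271,.15],96)
E
```

```text
t 4.6 P [0.5751 0.2813 0.1695] q6 [ 0.3 -1.4] F [-0.7  0.6 -0.7] op 0.15
total d [ 0.4   -0.272  0.506] w [ 1.01  1.17 -0.31] rows>= 1
```

Request:
{"fn": "drive_tool", "kwargs": {
  "series": [
    [[0.3,-0.15,0.2],[0.5,1,-0.3]],
    [[0.3,-0.1,0.2],[0.4,0.2,0]],
    [[0.3,0,0.1],[0,0,0]],
    [[0,0,0],[0,0,0]]
  ]
}}

```text
time: 5.0
eef_pos: [0.6094, 0.2702, 0.1225]
tcp_rot: [-0.036, 0.705, 0.037, 0.707]
contact_force: [-0.2, -0.3, -1.6]
opening: 0.149
```

```bash
python3 - <<'E'
from h import *
goto([.6023,.271,.12],96)
r=cam("wrist"); cv2.imwrite("pics/w7.png",r["img"][:,:,::-1])
r=cam("scene"); crop(r,260,220,460,370,4,"pics/s7.png")
r=cam("side"); crop(r,170,200,370,350,4,"pics/d7.png")
E
```

```text
t 5.0 P [0.6094 0.2702 0.1225] q6 [ 0.27 -1.41] F [-0.2 -0.3 -1.6] op 0.149
total d [ 0.049  0.03  -0.139] w [-0.06  0.17 -0.02] rows>= 1
```

View pics/w7.png

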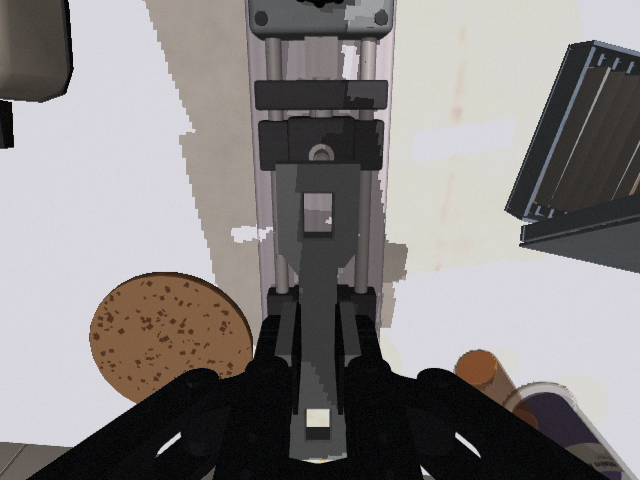

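View pics/s7.png

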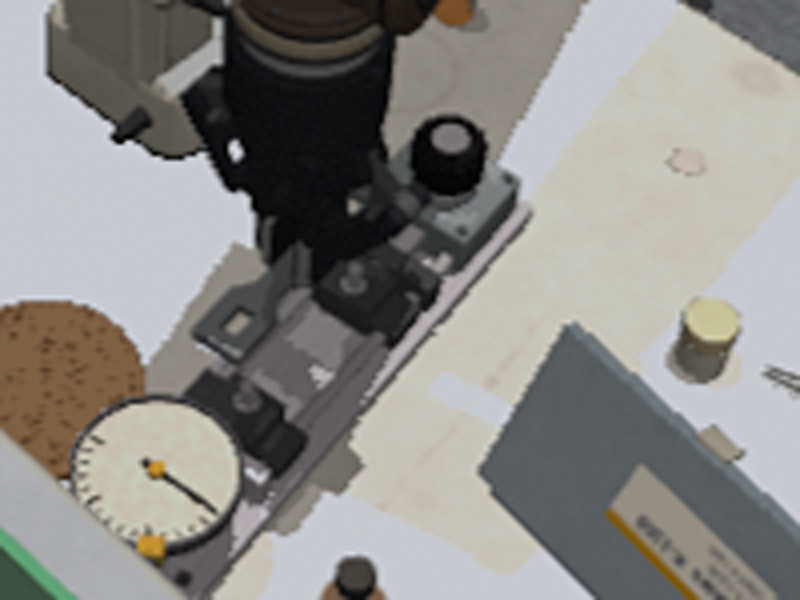

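View pics/d7.png

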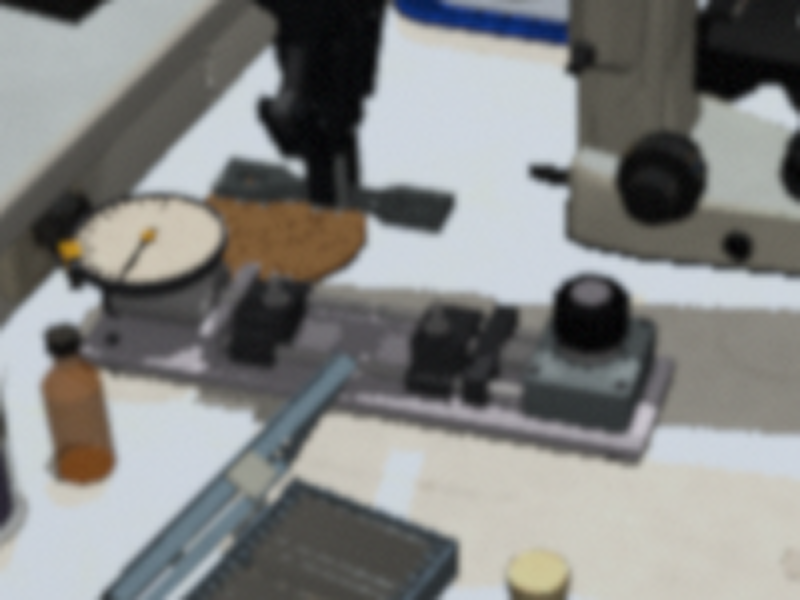

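```bash
python3 - <<'E'
from h import *
r=cam("wrist"); crop(r,260,110,400,270,4,"pics/w8.png")
E
```

```text
(no output)
```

View pics/w8.png

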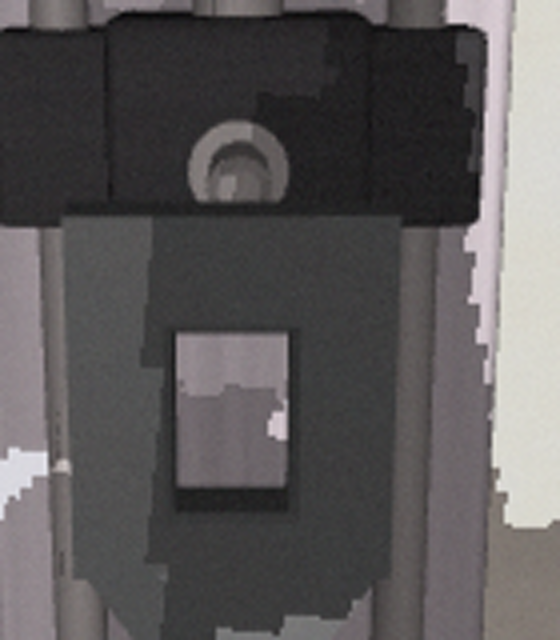

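```bash
python3 - <<'E'
from h import *
r=cam("wrist"); P,R,s=pose()
print("campos",(-r["R"].T@r["t"]).round(4), P)
g=np.array([.5556,.2679])
for z in (.04,.056): print(z,((proj(r,[*g,z])[0]-[260,110])*4).round(1))
# ring centre at foot level
ring=back(r,(260+239/4,110+170/4),.04); print(ring)
print(back(r,(260+242/4,110+182/4),.056))
S=R.inv().apply(ring-P)*1000; print("ring in tool",S.round(1))
E
```

```text
campos [0.5239 0.2607 0.2585] [0.61052179 0.27145231 0.12723805]
0.04 [257.4 182.8]
0.056 [259.6 202.4]
[[0.55421172 0.26534415 0.04      ]]
[[0.55337986 0.26551746 0.056     ]]
ring in tool [[ 86.7  -0.3 -57.5]]
```

```bash
python3 - <<'E'
from h import *
r=cam("scene"); a=r["img"][270:340,300:380,::-1]
cv2.imwrite("pics/s9.png",cv2.resize(a,None,fx=8,fy=8,interpolation=cv2.INTER_CUBIC))
r=cam("side"); a=r["img"][255:310,220:310,::-1]
cv2.imwrite("pics/d9.png",cv2.resize(a,None,fx=8,fy=8,interpolation=cv2.INTER_CUBIC))
E
```

```text
(no output)
```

View pics/s9.png

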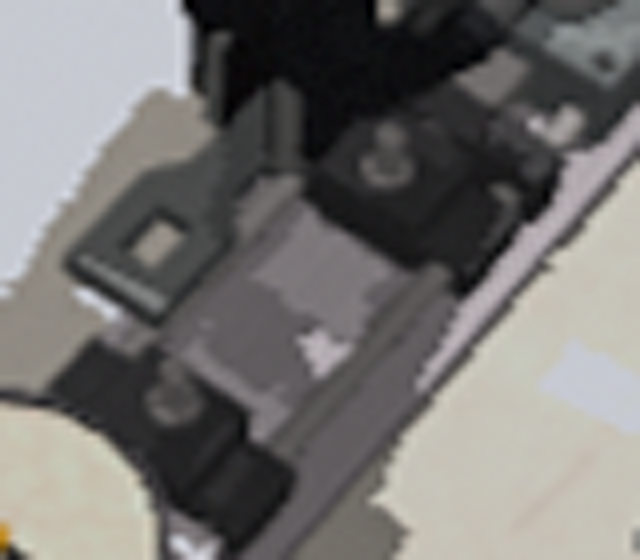

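View pics/d9.png

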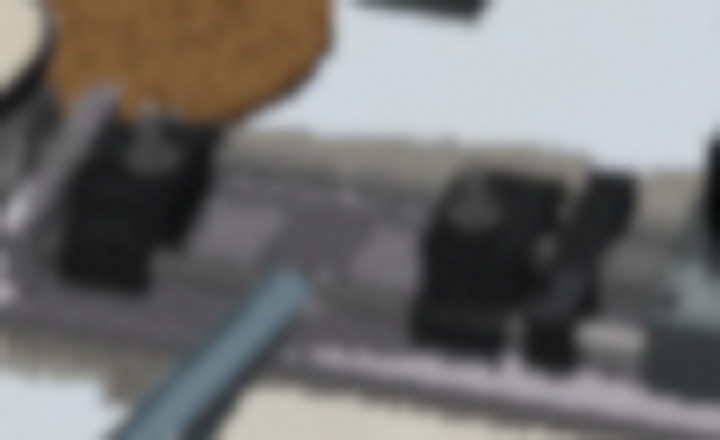

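```bash
python3 - <<'E'
from h import *
r=cam("scene")
f=lambda u,v,o:(o[0]+u/8,o[1]+v/8)
o=(300,270)
A=back(r,[f(387,163,o),f(174,400,o)],.04);B=back(r,[f(390,135,o),f(177,370,o)],.056)
r=cam("side");o=(220,255)
C=back(r,[f(475,210,o),f(152,155,o)],.04);D=back(r,[f(478,183,o),f(152,118,o)],.056)
for n,X in zip("ABCD",(A,B,C,D)):
    d=X[1]-X[0];print(n,X.round(4).tolist(),np.linalg.norm(d).round(4),np.degrees(np.arctan2(d[1],d[0])).round(2))
P,R,s=pose();print(P.round(4),s["time"])
r=cam("scene");print(proj(r,P+R.apply([.0056,0,.045])),"vs",[300+158/8,270+238/8])
E
```

```text
A [[0.5534, 0.2661, 0.04], [0.6462, 0.2767, 0.04]] 0.0935 6.54
B [[0.5554, 0.2677, 0.056], [0.647, 0.278, 0.056]] 0.0922 6.45
C [[0.555, 0.2657, 0.04], [0.6472, 0.2755, 0.04]] 0.0926 6.04
D [[0.5503, 0.2731, 0.056], [0.6441, 0.2789, 0.056]] 0.094 3.53
[0.6105 0.2714 0.127 ] 5.45
[[319.05954851 299.19461612]] vs [319.75, 299.75]
```

```bash
python3 - <<'E'
from h import *
goto([.6013,.2715,.08],96.2)
E
```

```text
t 5.5 P [0.6104 0.2713 0.1267] q6 [ 0.27 -1.41] F [-0.9  0.6 -0.1] op 0.153
total d [ 0.933  0.021 -0.189] w [-0.19  0.54 -0.08] rows>= 1
```

Request:
{"fn": "drive_tool", "kwargs": {
  "series": [
    [[0.3,0,-0.1],[-0.1,0.5,-0.1]],
    [[0.3,0,-0.1],[-0.1,0,0]],
    [[0.2,0,0],[0,0,0]],
    [[0,0,0],[0,0,0]]
  ]
}}

```text
time: 5.9
eef_pos: [0.5986, 0.2701, 0.0827]
tcp_rot: [-0.039, 0.707, 0.038, 0.706]
contact_force: [-0.6, -0.2, -1.0]
opening: 0.149
```

```bash
python3 - <<'E'
from h import *
goto([.6013,.2715,.08],96.2)
E
```

```text
t 5.9 P [0.5986 0.2701 0.0827] q6 [ 0.27 -1.41] F [-0.6 -0.2 -1. ] op 0.149
total d [0.054 0.021 0.056] w [ 0.04 -0.08  0.04] rows>= 1
```

Request:
{"fn": "drive_tool", "kwargs": {
  "series": [
    [[0,0.02,0.05],[0,0,0]],
    [[0,0,0],[0,0,0]]
  ]
}}

```text
time: 6.1
eef_pos: [0.6007, 0.2713, 0.0814]
tcp_rot: [-0.039, 0.707, 0.038, 0.705]
contact_force: [0.3, 0.6, -0.8]
opening: 0.148
```

```bash
python3 - <<'E'
from h import *
goto([.6013,.2715,.08],96.2)
r=cam("wrist"); crop(r,240,110,400,270,3.7,"pics/wa.png")
crop(r,270,380,370,480,5,"pics/wa2.png")
r=cam("scene"); crop(r,290,260,390,335,8,"pics/sa.png")
r=cam("side"); crop(r,210,240,310,315,8,"pics/da.png")
goto([.6013,.2715,.08],96.2)
E
```

```text
t 6.1 P [0.6007 0.2713 0.0814] q6 [ 0.27 -1.41] F [ 0.3  0.6 -0.8] op 0.148
total d [0.028 0.002 0.013] w [ 0.04 -0.19  0.06] rows>= 1
t 6.25 P [0.6008 0.2714 0.0821] q6 [ 0.27 -1.41] F [ 0.8 -0.1 -0.9] op 0.148
total d [0.041 0.002 0.01 ] w [ 0.04 -0.14  0.05] rows>= 1
```

View pics/wa.png

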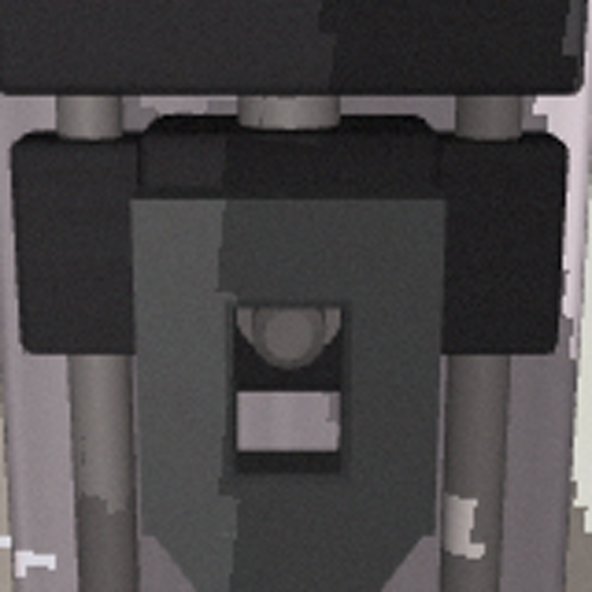

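View pics/wa2.png

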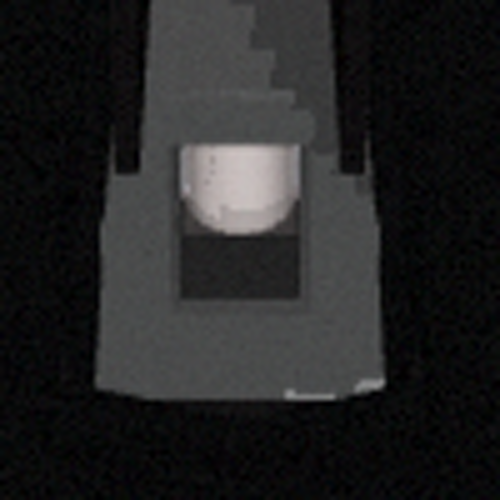

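View pics/sa.png

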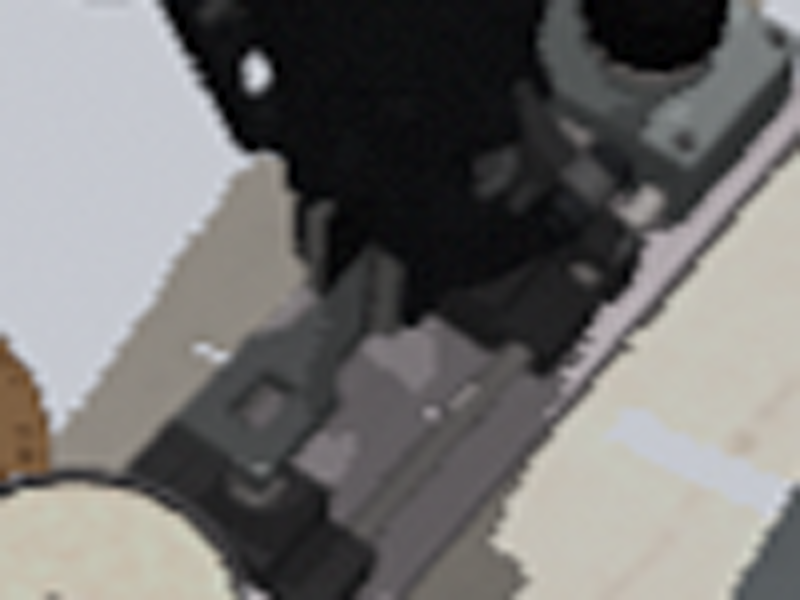

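View pics/da.png

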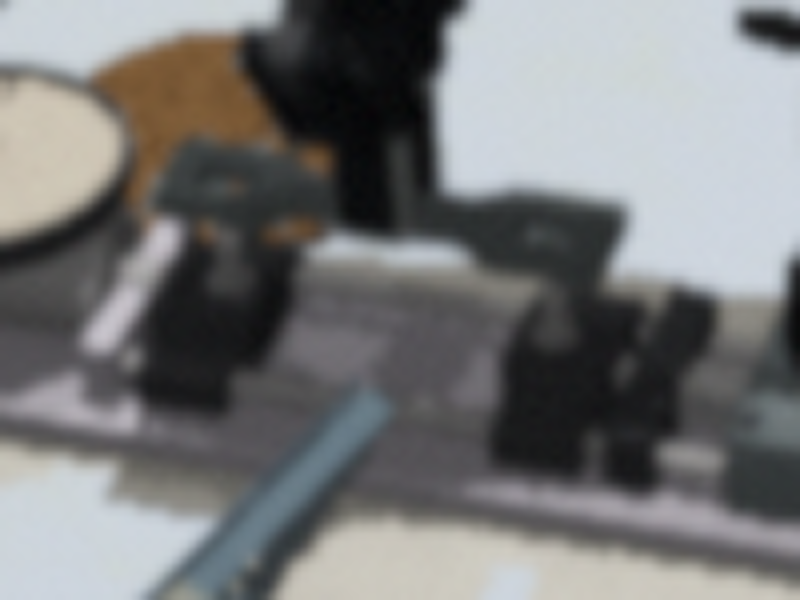

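```bash
python3 - <<'E'
from h import *
r=cam("wrist"); P,R,s=pose()
f=lambda u,v:(240+u/3.7,110+v/3.7)
a=back(r,f(289,332),.056); b=back(r,f(289,388),P[2]-.0056)
print(a,b,(R.inv().apply(a-b)*1000).round(1),P)
r=cam("scene")
# far slot seen centre -> at z top
c=back(r,(290+265/8,260+405/8),P[2]-.0056);print(c,(R.inv().apply(c-P)*1000).round(1))
print(proj(r,[.6465,.2764,.056])-[290,260])
E
```

```text
[[0.55422768 0.26508911 0.056     ]] [[0.55455878 0.26511952 0.07660631]] [[20.6  0.  -0.3]] [0.60087174 0.27139327 0.08220631]
[[0.64610409 0.27936489 0.07660631]] [[ 5.5  3.  45.8]]
[[31.69798663 55.62555295]]
```

Request:
{"fn": "drive_tool", "kwargs": {
  "series": [
    [[0.06,0,0.03],[0,-0.1,0]],
    [[0.06,0,0],[0,0,0]],
    [[0.06,0,0],[0,0,0]],
    [[0,0,0],[0,0,0]]
  ]
}}

```text
time: 6.75
eef_pos: [0.603, 0.2716, 0.0734]
tcp_rot: [-0.039, 0.706, 0.038, 0.707]
contact_force: [0.3, -0.3, 0.4]
opening: 0.151
```

```bash
python3 - <<'E'
from h import *
goto([.602,.2715,.07],96.2)
r=cam("wrist"); crop(r,240,110,400,270,3.7,"pics/wb.png")
r=cam("scene"); crop(r,290,280,350,325,13,"pics/sb.png")
goto([.602,.2715,.07],96.2)
E
```

```text
t 6.75 P [0.603  0.2716 0.0734] q6 [ 0.27 -1.41] F [ 0.3 -0.3  0.4] op 0.151
total d [ 0.068 -0.    -0.02 ] w [0.04 0.08 0.03] rows>= 1
t 6.85 P [0.6033 0.2717 0.0739] q6 [ 0.27 -1.41] F [-0.   0.6 -0.3] op 0.148
total d [ 0.077 -0.001 -0.026] w [0.04 0.12 0.03] rows>= 1
```

View pics/wb.png

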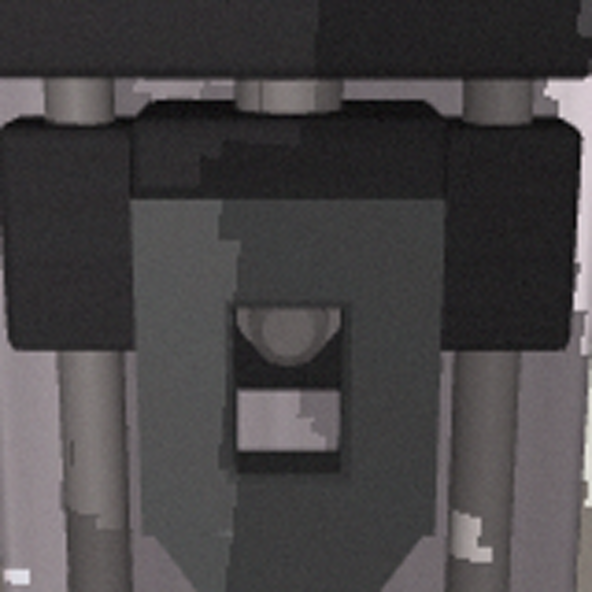

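View pics/sb.png

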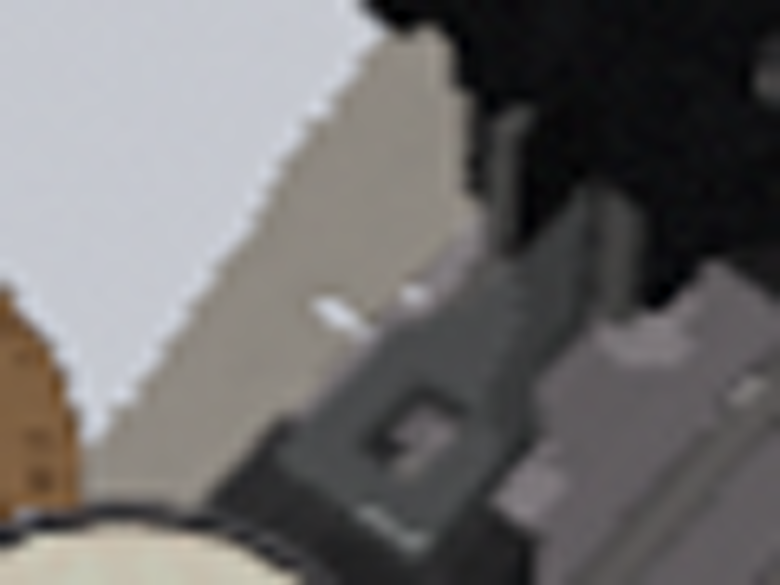

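```bash
python3 - <<'E'
from h import *
r=cam("wrist"); P,R,s=pose()
f=lambda u,v:(240+u/3.7,110+v/3.7)
a=back(r,f(288,337),.056); b=back(r,f(289,388),P[2]-.0056)
print((R.inv().apply(a-b)*1000).round(1),P)
E
```

```text
[[12.4 -0.1 -1.8]] [0.60333405 0.27171762 0.0740077 ]
```

Request:
{"fn": "drive_tool", "kwargs": {
  "series": [
    [[0.08,0,-0.01],[0,0,0]],
    [[0.08,0,-0.01],[0,0,0]],
    [[0,0,0],[0,0,0]]
  ]
}}

```text
time: 7.2
eef_pos: [0.6024, 0.2717, 0.0656]
tcp_rot: [-0.039, 0.705, 0.038, 0.707]
contact_force: [-0.4, 0.9, -1.1]
opening: 0.15
```

```bash
python3 - <<'E'
from h import *
goto([.603,.2716,.0536],96.2)
r=cam("wrist"); crop(r,240,110,400,270,3.7,"pics/wc.png")
r=cam("scene"); crop(r,290,280,350,325,13,"pics/sc.png")
E
```

```text
t 7.2 P [0.6024 0.2717 0.0656] q6 [ 0.27 -1.41] F [-0.4  0.9 -1.1] op 0.15
total d [ 0.241 -0.003  0.011] w [0.04 0.16 0.02] rows>= 1
```

View pics/wc.png

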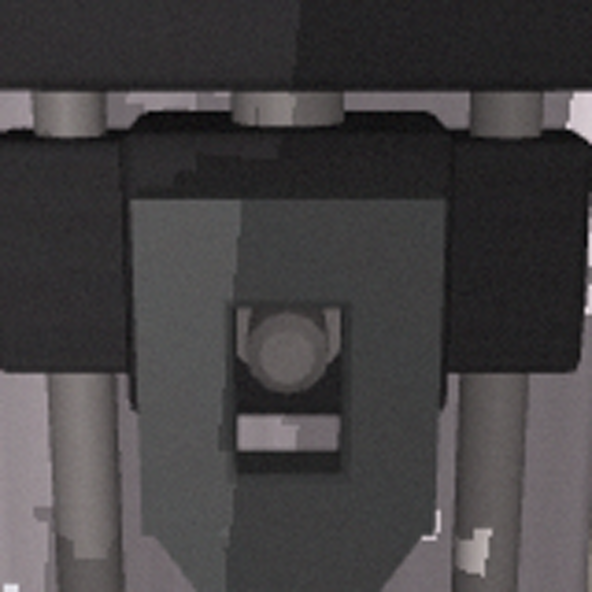

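View pics/sc.png

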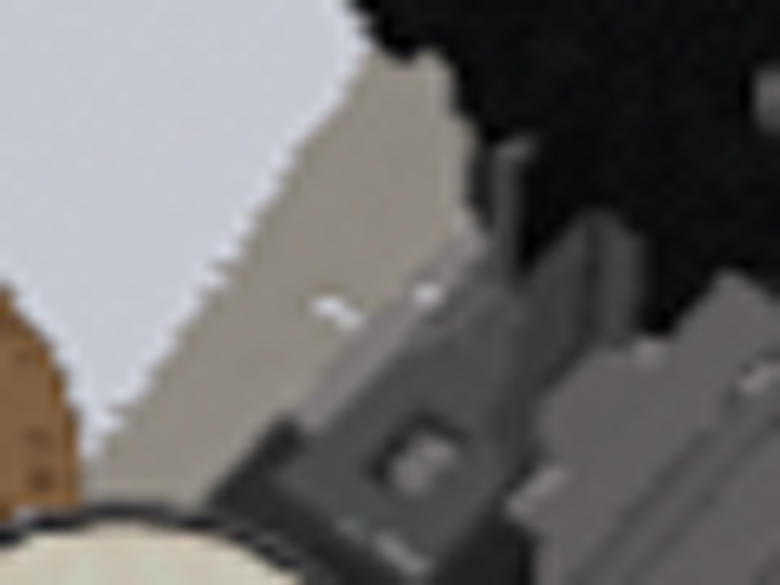

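Request:
{"fn": "drive_tool", "kwargs": {
  "series": [
    [[0.06,0,0],[0,0,0]],
    [[0.06,0,0],[0,0,0]],
    [[0.05,0,0],[0,0,0]],
    [[0,0,0],[0,0,0]]
  ]
}}

```text
time: 7.7
eef_pos: [0.603, 0.2718, 0.0572]
tcp_rot: [-0.038, 0.705, 0.038, 0.708]
contact_force: [0.3, 0.8, -0.3]
opening: 0.152
```

```bash
python3 - <<'E'
from h import *
goto([.603,.2716,.0536],96.2)
r=cam("wrist"); crop(r,240,110,400,270,3.7,"pics/we.png")
r=cam("scene"); crop(r,290,280,350,325,13,"pics/se.png")
E
```

```text
t 7.7 P [0.603  0.2718 0.0572] q6 [ 0.27 -1.41] F [ 0.3  0.8 -0.3] op 0.152
total d [ 0.072 -0.004 -0.001] w [0.04 0.24 0.01] rows>= 1
```

View pics/we.png

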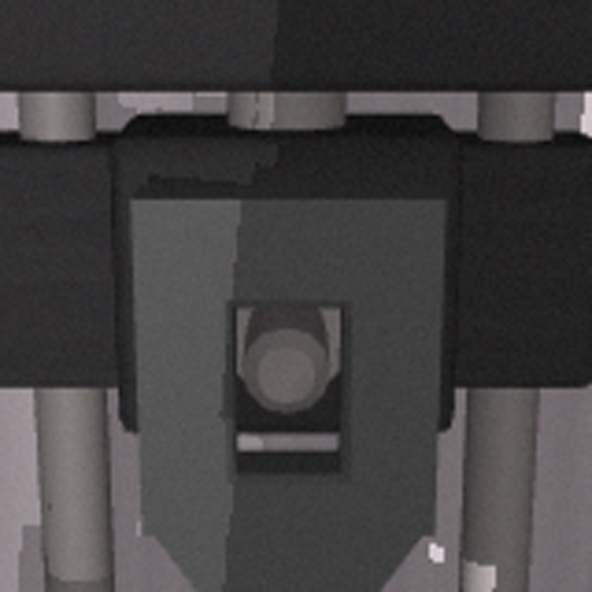

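View pics/se.png

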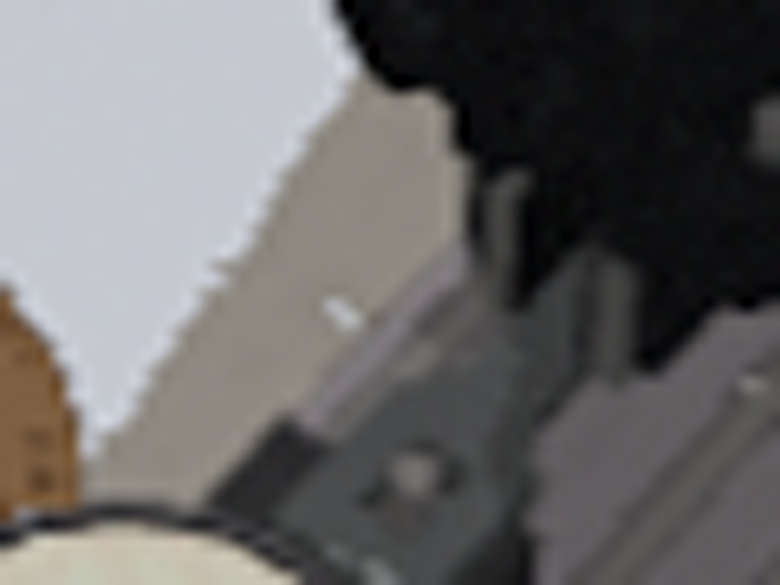

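Request:
{"fn": "drive_tool", "kwargs": {
  "series": [
    [[0.03,0,0],[0,0.1,0]],
    [[0.03,0,0],[0,0.1,0]],
    [[0,0,0],[0,0,0]]
  ]
}}

```text
time: 8.1
eef_pos: [0.6035, 0.272, 0.0547]
tcp_rot: [-0.038, 0.705, 0.039, 0.707]
contact_force: [-0.9, 0.0, -0.6]
opening: 0.146
```

```bash
python3 - <<'E'
from h import *
goto([.603,.2716,.0536],96.2)
goto([.603,.2716,.0536],96.2)
E
```

```text
t 8.1 P [0.6035 0.272  0.0547] q6 [ 0.27 -1.41] F [-0.9  0.  -0.6] op 0.146
total d [ 0.023 -0.006 -0.011] w [ 0.04  0.1  -0.01] rows>= 1
t 8.1 P [0.6035 0.272  0.0547] q6 [ 0.27 -1.41] F [-0.9  0.  -0.6] op 0.146
total d [ 0.023 -0.006 -0.011] w [ 0.04  0.1  -0.01] rows>= 1
```

Request:
{"fn": "drive_tool", "kwargs": {
  "series": [
    [[0.02,0,0],[0,0,0]],
    [[0,0,0],[0,0,0]]
  ]
}}

```text
time: 8.3
eef_pos: [0.6036, 0.272, 0.0537]
tcp_rot: [-0.038, 0.705, 0.039, 0.707]
contact_force: [-0.5, -0.4, -1.2]
opening: 0.148
```

```bash
python3 - <<'E'
from h import *
goto([.603,.2716,.0536],96.2)
E
```

```text
t 8.3 P [0.6036 0.272  0.0537] q6 [ 0.27 -1.41] F [-0.5 -0.4 -1.2] op 0.148
total d [ 0.002 -0.006 -0.013] w [ 0.04  0.1  -0.01] rows>= 1
```

Request:
{"fn": "drive_tool", "kwargs": {
  "series": [
    [[0.02,0,0],[0,0,0]],
    [[0,0,0],[0,0,0]]
  ]
}}

```text
time: 8.5
eef_pos: [0.6039, 0.2721, 0.0537]
tcp_rot: [-0.038, 0.705, 0.039, 0.707]
contact_force: [-0.3, 0.6, -0.7]
opening: 0.145
```

```bash
python3 - <<'E'
from h import *
goto([.603,.2716,.0536],96.2)
r=cam("wrist"); crop(r,240,110,400,270,3.7,"pics/wf.png")
r=cam("side"); crop(r,210,240,310,315,8,"pics/df.png")
goto([.603,.2716,.0536],96.2)
E
```

```text
t 8.5 P [0.6039 0.2721 0.0537] q6 [ 0.27 -1.41] F [-0.3  0.6 -0.7] op 0.145
total d [ 0.001 -0.008 -0.019] w [ 0.04  0.13 -0.01] rows>= 1
t 8.6 P [0.6039 0.2721 0.0535] q6 [ 0.27 -1.41] F [0.5 0.2 0.6] op 0.149
total d [-0.003 -0.008 -0.018] w [ 0.04  0.13 -0.01] rows>= 1
```

View pics/wf.png

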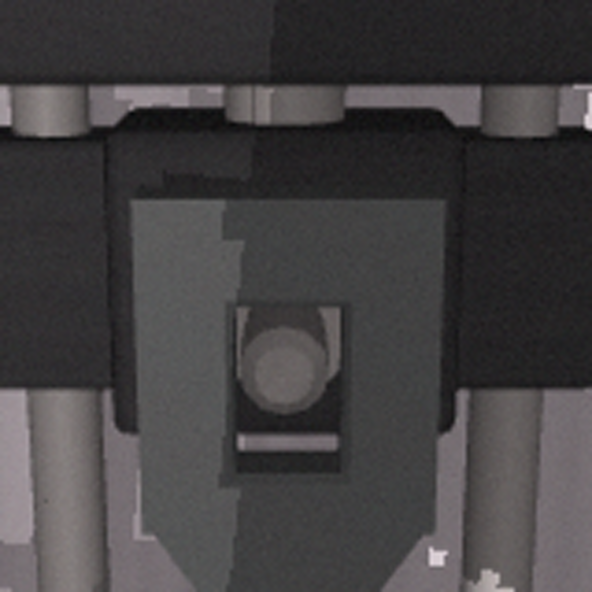

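View pics/df.png

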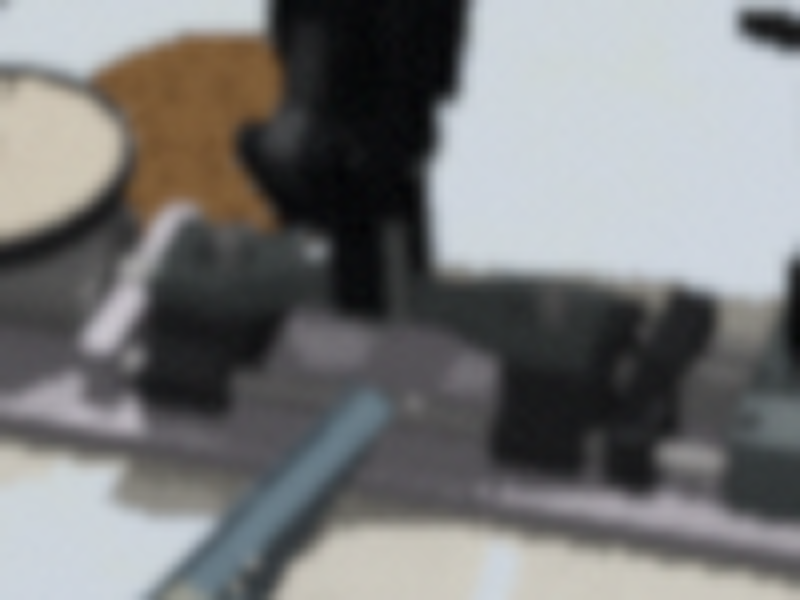

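Request:
{"fn": "drive_tool", "kwargs": {
  "series": [
    [[0.03,0,0],[0,0,0]],
    [[0,0,0],[0,0,0]]
  ]
}}

```text
time: 8.8
eef_pos: [0.604, 0.2721, 0.0537]
tcp_rot: [-0.039, 0.706, 0.039, 0.707]
contact_force: [0.3, -0.2, -1.2]
opening: 0.149
```

```bash
python3 - <<'E'
from h import *
goto([.603,.2716,.0536],96.2)
E
```

```text
t 8.8 P [0.604  0.2721 0.0537] q6 [ 0.27 -1.41] F [ 0.3 -0.2 -1.2] op 0.149
total d [ 0.002 -0.008 -0.021] w [0.05 0.08 0.01] rows>= 1
```

Request:
{"fn": "drive_tool", "kwargs": {
  "series": [
    [[0,0,0],[0,0,0]],
    [[0,0,0],[0,0,0]],
    [[0,0,0],[0,0,0]]
  ],
  "grip": 0.0
}}

```text
time: 9.1
eef_pos: [0.6041, 0.2722, 0.0532]
tcp_rot: [-0.038, 0.705, 0.039, 0.707]
contact_force: [0.4, 0.0, -0.0]
opening: 0.497
```

```bash
python3 - <<'E'
from h import *
goto([.603,.2716,.12],96.2)
r=cam("wrist"); cv2.imwrite("pics/wg.png",r["img"][:,:,::-1])
E
```

```text
t 9.1 P [0.6041 0.2722 0.0532] q6 [ 0.27 -1.41] F [ 0.4  0.  -0. ] op 0.497
total d [-1.336 -0.009 -0.019] w [ 0.05  0.12 -0.  ] rows>= 2
```

View pics/wg.png

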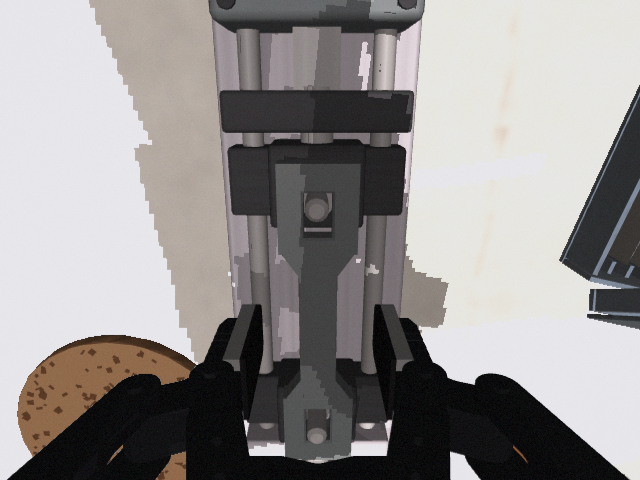

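Request:
{"fn": "drive_tool", "kwargs": {
  "series": [
    [[-0.3,0,0],[0,0,0]],
    [[-0.5,0,0],[0,0,0]],
    [[-0.6,0,0],[0,0,0]],
    [[-0.6,0,0],[0,0,0]],
    [[0,0,-0.3],[0,0,0]]
  ]
}}

```text
time: 9.65
eef_pos: [0.5898, 0.2703, 0.1593]
tcp_rot: [-0.038, 0.705, 0.038, 0.707]
contact_force: [0.5, -0.1, 0.4]
opening: 0.502
```

```bash
python3 - <<'E'
from h import *
goto([.469,.257,.15],96.2)
r=cam("scene"); crop(r,270,260,390,350,6.6,"pics/sh.png")
r=cam("wrist"); cv2.imwrite("pics/wh.png",r["img"][:,:,::-1])
E
```

```text
t 9.65 P [0.5898 0.2703 0.1593] q6 [ 0.27 -1.41] F [ 0.5 -0.1  0.4] op 0.502
total d [ 0.181 -0.003 -2.431] w [ 0.01  0.13 -0.  ] rows>= 3
```

View pics/sh.png

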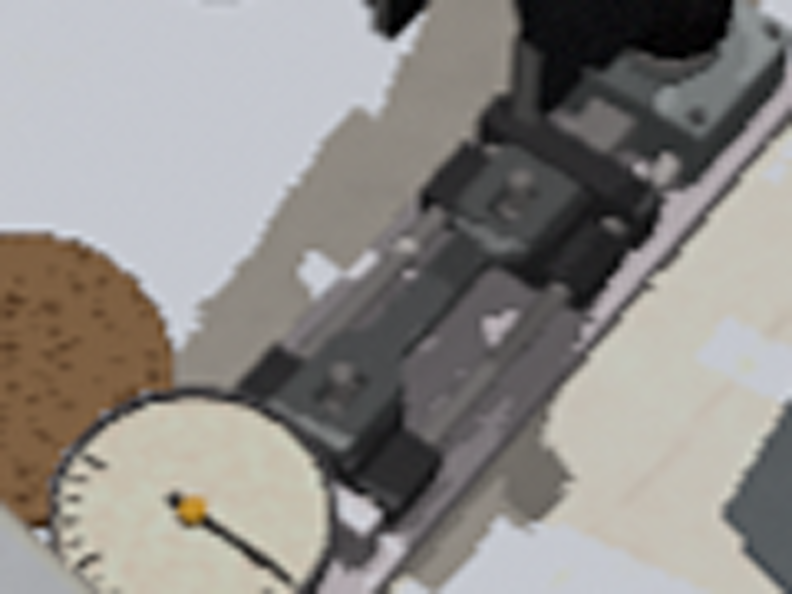

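View pics/wh.png

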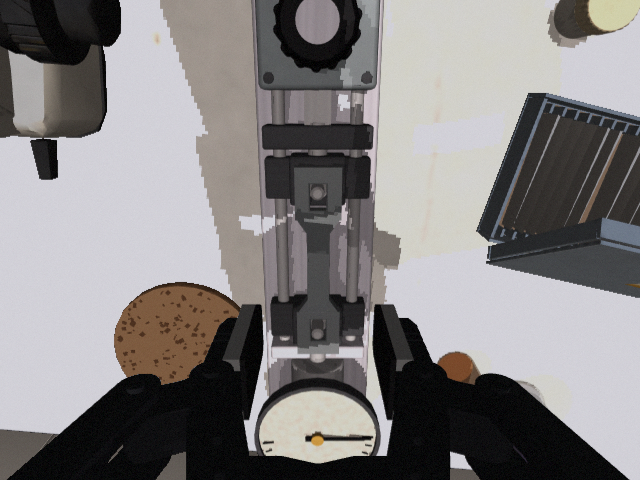

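Request:
{"fn": "drive_tool", "kwargs": {
  "series": [
    [[0.02,0,-0.6],[0,0,0]],
    [[0.02,0,-0.7],[0,0,0]],
    [[0.02,0,-0.6],[0,0,0]],
    [[0,0,-0.4],[0,0,0]],
    [[0,0,0],[0,0,0]]
  ]
}}

```text
time: 10.25
eef_pos: [0.4672, 0.2559, 0.15]
tcp_rot: [-0.039, 0.71, 0.037, 0.702]
contact_force: [-0.0, 0.4, 0.1]
opening: 0.503
```

```bash
python3 - <<'E'
from h import *
goto([.469,.257,.15],96.2)
r=cam("wrist"); cv2.imwrite("pics/wi.png",r["img"][:,:,::-1])
r=cam("scene"); cv2.imwrite("pics/si.png",r["img"][:,:,::-1])
r=cam("side"); cv2.imwrite("pics/di.png",r["img"][:,:,::-1])
E
```

```text
t 10.25 P [0.4672 0.2559 0.15  ] q6 [ 0.31 -1.37] F [-0.   0.4  0.1] op 0.503
total d [-0.001  0.017  0.039] w [ 0.02 -0.61  0.13] rows>= 1
```

View pics/wi.png

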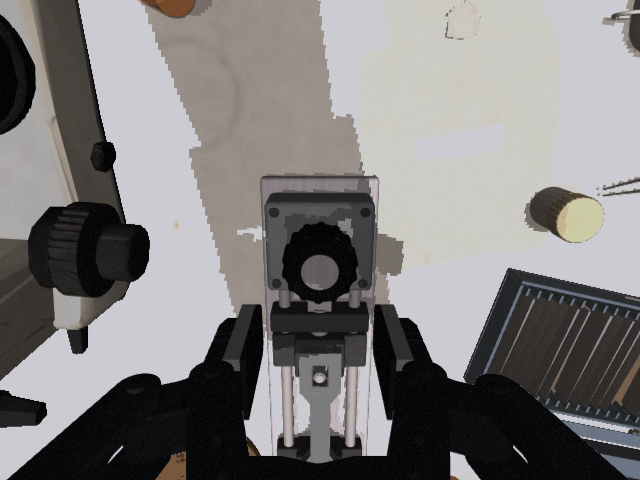

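View pics/si.png

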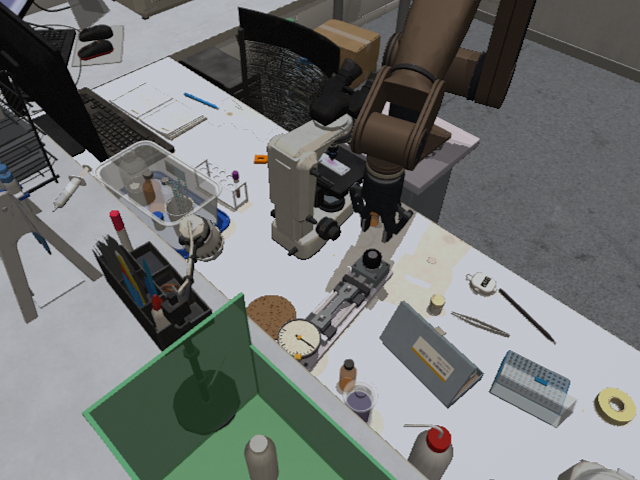

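View pics/di.png

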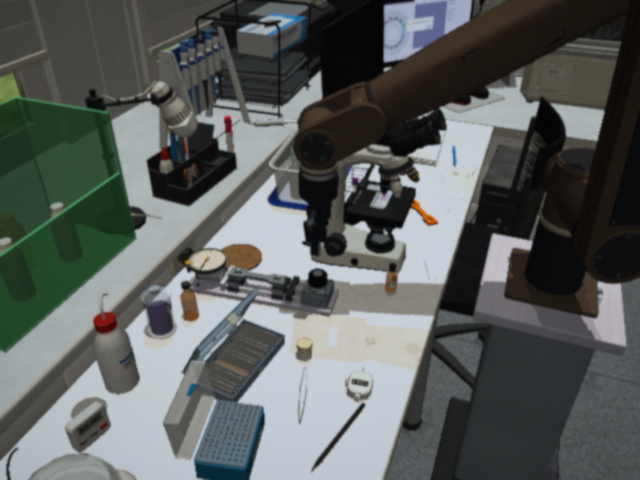

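```bash
python3 - <<'E'
from h import *
r=cam("wrist"); P,R,s=pose()
a=back(r,(320,272),.08);print("wrist",a.round(4))
print("tool y,z corrected",(R.inv().apply(a-P)*1000+[0,1.8,.9]).round(1))
crop(r,270,210,370,310,5,"pics/wj.png")
r=cam("scene"); crop(r,265,305,345,365,10,"pics/sj.png"); crop(r,350,240,400,290,10,"pics/sk.png")
E
```

```text
wrist [[0.4734 0.2563 0.08  ]]
tool y,z corrected [[71.1  1.7  4. ]]
```

View pics/wj.png

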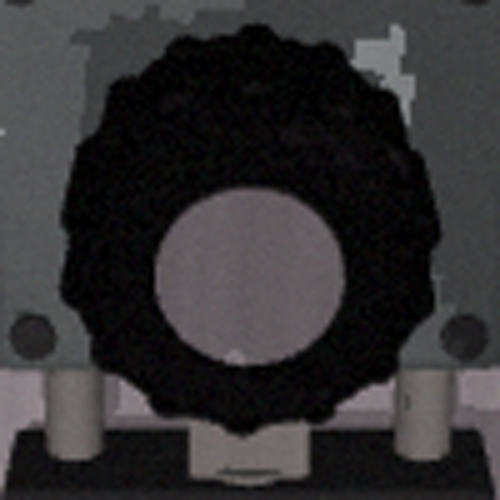

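View pics/sj.png

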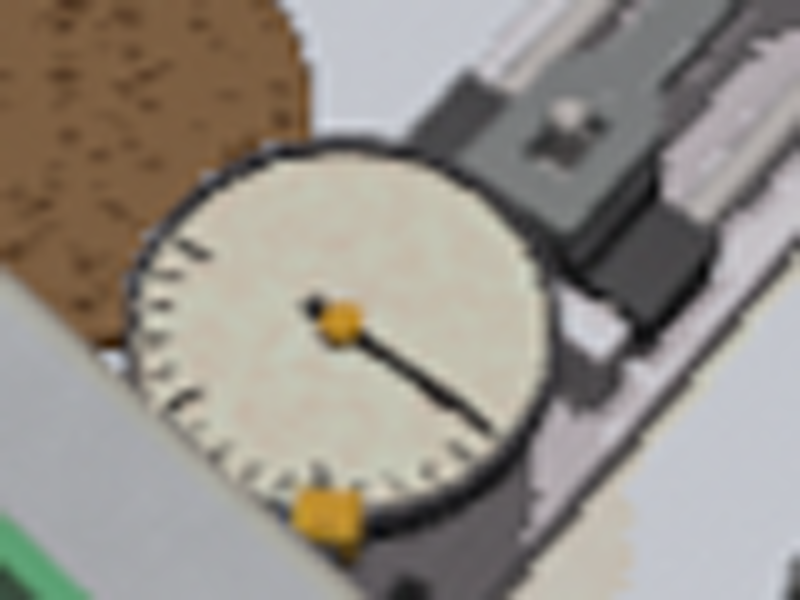

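View pics/sk.png

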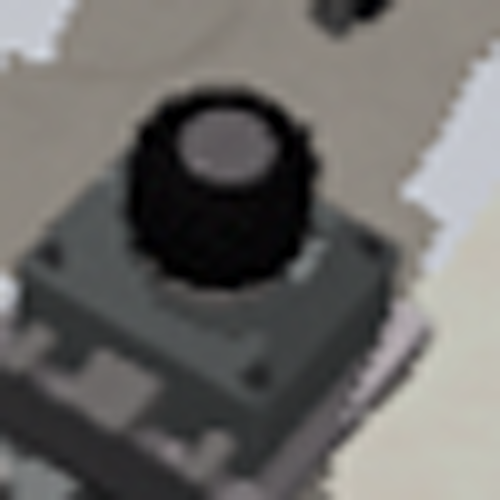

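```bash
python3 - <<'E'
from h import *
r=cam("wrist"); P,R,s=pose()
a=back(r,(320,265.2),.08);print("wrist",a.round(4),(R.inv().apply(a-P)*1000+[0,1.8,.9]).round(1))
r=cam("scene")
print("scene knob",back(r,(372.8,254.7),.08).round(4))
f=lambda u,v:(265+u/10,305+v/10)
h=back(r,f(340,322),.069)[0];t=back(r,f(490,430),.067)[0]
ang=lambda v:np.degrees(np.arctan2(v[1],v[0]))
# ellipse centre fit of dial rim
g=cv2.cvtColor(r["img"],cv2.COLOR_RGB2GRAY)
print("hub",h,"tip ang",ang(t-h),np.linalg.norm(t-h))
for z in (.066,.068,.07):
    tb=back(r,[f(328,512),f(298,498),f(362,500),f(325,490)],z)
    hh=back(r,f(340,322),.069)[0]
    for q in tb: print(z,q.round(4),ang(q-hh).round(1),np.linalg.norm((q-hh)[:2]).round(4), np.radians(ang(t-h)-ang(q-hh)).round(3))
# centre by geometry: knob + 250mm along stage axis
E
```

```text
wrist [[0.47   0.2559 0.08  ]] [[71.1  1.7  0.6]]
scene knob [[0.4694 0.2584 0.08  ]]
hub [0.71832313 0.28477562 0.069     ] tip ang 96.81058840132383 0.0361857369729817
0.066 [0.7471 0.3107 0.066 ] 42.0 0.0387 0.956
0.066 [0.749  0.3046 0.066 ] 32.9 0.0365 1.115
0.066 [0.7409 0.3135 0.066 ] 51.8 0.0365 0.785
0.066 [0.7443 0.307  0.066 ] 40.6 0.0342 0.98
0.068 [0.7478 0.3115 0.068 ] 42.2 0.0398 0.954
0.068 [0.7497 0.3055 0.068 ] 33.4 0.0376 1.107
0.068 [0.7417 0.3143 0.068 ] 51.6 0.0376 0.788
0.068 [0.745  0.3079 0.068 ] 40.8 0.0353 0.977
0.07 [0.7486 0.3123 0.07  ] 42.3 0.0409 0.951
0.07 [0.7505 0.3063 0.07  ] 33.8 0.0387 1.1
0.07 [0.7424 0.3151 0.07  ] 51.5 0.0387 0.791
0.07 [0.7458 0.3087 0.07  ] 41.0 0.0364 0.974
```

Request:
{"fn": "drive_tool", "kwargs": {
  "series": [
    [[0.2,0.03,0.05],[0,-0.6,0.1]],
    [[0.4,0,0],[0,0,0]],
    [[0.3,0,0],[0,0,0]],
    [[0,0,0],[0,0,0]]
  ],
  "grip": 0.5
}}

```text
time: 11.0
eef_pos: [0.4768, 0.2583, 0.1058]
tcp_rot: [-0.037, 0.704, 0.038, 0.709]
contact_force: [-1.2, -0.3, -0.6]
opening: 0.748
```

```bash
python3 - <<'E'
from h import *
goto([.4695,.258,.058],96.2)
r=cam("wrist"); cv2.imwrite("pics/wl.png",r["img"][:,:,::-1])
E
```

```text
t 11.0 P [0.4768 0.2583 0.1058] q6 [ 0.31 -1.37] F [-1.2 -0.3 -0.6] op 0.748
total d [ 0.955  0.009 -0.152] w [-0.14  0.39 -0.04] rows>= 1
```

View pics/wl.png

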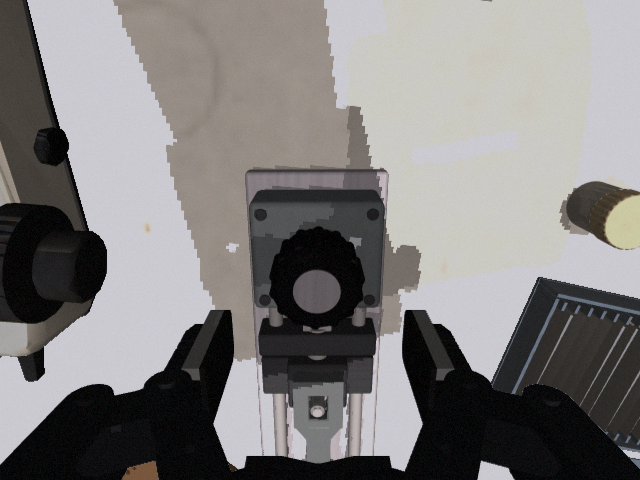

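```bash
python3 - <<'E'
from h import *
r=cam("wrist"); P,R,s=pose()
a=back(r,(317,292),.08);print("wrist",a.round(4),(R.inv().apply(a-P)*1000+[0,1.8,.9]).round(1),P)
E
```

```text
wrist [[0.4712 0.2563 0.08  ]] [[27.8  0.  -6.4]] [0.47796528 0.25873369 0.10786263]
```

Request:
{"fn": "drive_tool", "kwargs": {
  "series": [
    [[0.0,0,-0.14],[-0.1,0.4,0]],
    [[0.15,0,0],[0,0,0]],
    [[0.15,0,0],[0,0,0]],
    [[0,0,0],[0,0,0]]
  ]
}}

```text
time: 11.5
eef_pos: [0.4725, 0.2586, 0.0948]
tcp_rot: [-0.037, 0.703, 0.039, 0.709]
contact_force: [0.7, -0.5, 0.0]
opening: 0.748
```

```bash
python3 - <<'E'
from h import *
goto([.4695,.2575,.058],96.2)
r=cam("wrist"); cv2.imwrite("pics/wm.png",r["img"][:,:,::-1])
E
```

```text
t 11.5 P [0.4725 0.2586 0.0948] q6 [ 0.31 -1.37] F [ 0.7 -0.5  0. ] op 0.748
total d [ 0.735 -0.018 -0.069] w [-0.03  0.47 -0.15] rows>= 1
```

View pics/wm.png

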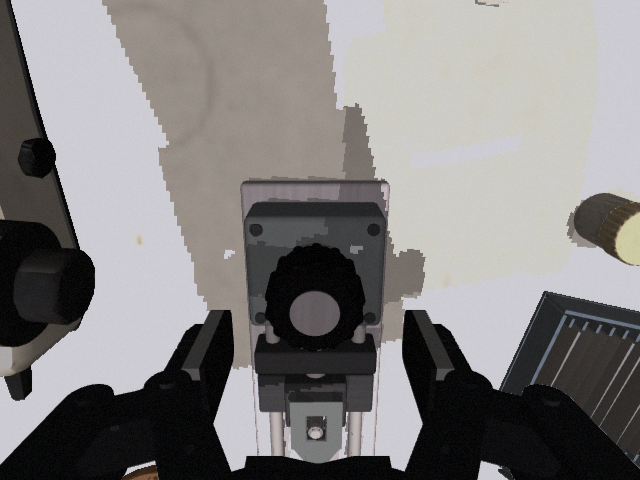

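Request:
{"fn": "drive_tool", "kwargs": {
  "series": [
    [[0.25,0,-0.06],[0,0.4,-0.1]],
    [[0.25,0,-0.02],[0,0.1,0]],
    [[0.2,0,0],[0,0,0]],
    [[0,0,0],[0,0,0]]
  ]
}}

```text
time: 11.95
eef_pos: [0.4685, 0.2583, 0.057]
tcp_rot: [-0.038, 0.706, 0.038, 0.706]
contact_force: [-0.8, 0.5, -0.1]
opening: 0.75
```

```bash
python3 - <<'E'
from h import *
goto([.470,.258,.058],96.2)
E
```

```text
t 11.95 P [0.4685 0.2583 0.057 ] q6 [ 0.31 -1.37] F [-0.8  0.5 -0.1] op 0.75
total d [-0.019 -0.009  0.03 ] w [-0.03 -0.05 -0.04] rows>= 1
```

Request:
{"fn": "drive_tool", "kwargs": {
  "series": [
    [[0,0,0.025],[0,0,0]],
    [[0,0,0],[0,0,0]],
    [[0,0,0],[0,0,0]],
    [[0,0,0],[0,0,0]]
  ],
  "grip": -1,
  "newtons": 60
}}

```text
time: 12.35
eef_pos: [0.4696, 0.257, 0.0568]
tcp_rot: [-0.04, 0.707, 0.037, 0.705]
contact_force: [-0.2, -0.1, -1.5]
opening: 0.437
```

```bash
python3 - <<'E'
from h import *
goto([.470,.258,.058],96.2)
r=cam("wrist"); cv2.imwrite("pics/wn.png",r["img"][:,:,::-1])
E
```

```text
t 12.35 P [0.4696 0.257  0.0568] q6 [ 0.31 -1.37] F [-0.2 -0.1 -1.5] op 0.437
total d [-0.025  0.019  0.011] w [ 0.04 -0.22  0.17] rows>= 1
```

View pics/wn.png

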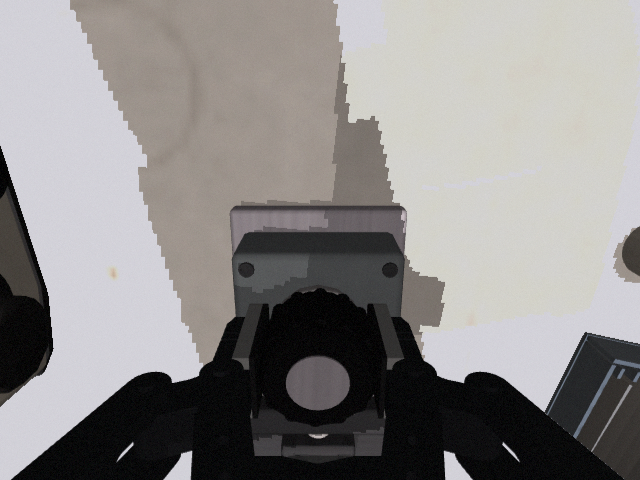

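Request:
{"fn": "drive_tool", "kwargs": {
  "series": [
    [[0,0,0],[6,0,0]],
    [[0,0,0],[7,0,0]],
    [[0,0,0],[7,0,0]],
    [[0,0,0],[7,0,0]],
    [[0,0,0],[0,0,0]]
  ]
}}

```text
time: 12.9
eef_pos: [0.4697, 0.2576, 0.0568]
tcp_rot: [0.131, 0.695, -0.133, 0.694]
contact_force: [-0.2, -1.3, -0.7]
opening: 0.439
```

```bash
cat >> h.py <<'E'
def dial(fn):
    r=cam("scene"); crop(r,265,305,345,365,10,fn)
def st():
    P,R,s=pose(); M=R.as_matrix(); print("yaw",np.degrees(np.arctan2(M[1,1],M[0,1])).round(2),"tilt",M[:,0].round(4),P.round(4),s["qpos"].round(2),"F",s["contact_force"].round(1),"T",s["wrist_torque"].round(2),"op",round(s["opening"],3),round(s["time"],2))
E
python3 - <<'E'
from h import *
st(); goto([.470,.257,.057],68)
dial("pics/k1.png")
r=cam("wrist"); cv2.imwrite("pics/wk1.png",r["img"][:,:,::-1])
E
```

```text
yaw 68.49 tilt [-0.0012 -0.0031 -1.    ] [0.4697 0.2576 0.0568] [ 0.31  0.22  2.04 -0.    0.89 -0.88] F [-0.2 -1.3 -0.7] T [-0.14 -0.02 -0.22] op 0.439 12.9
t 12.9 P [0.4697 0.2576 0.0568] q6 [ 0.31 -0.88] F [-0.2 -1.3 -0.7] op 0.439
total d [-0.005 -0.008  0.011] w [0.49 0.   0.19] rows>= 1
```

View pics/k1.png

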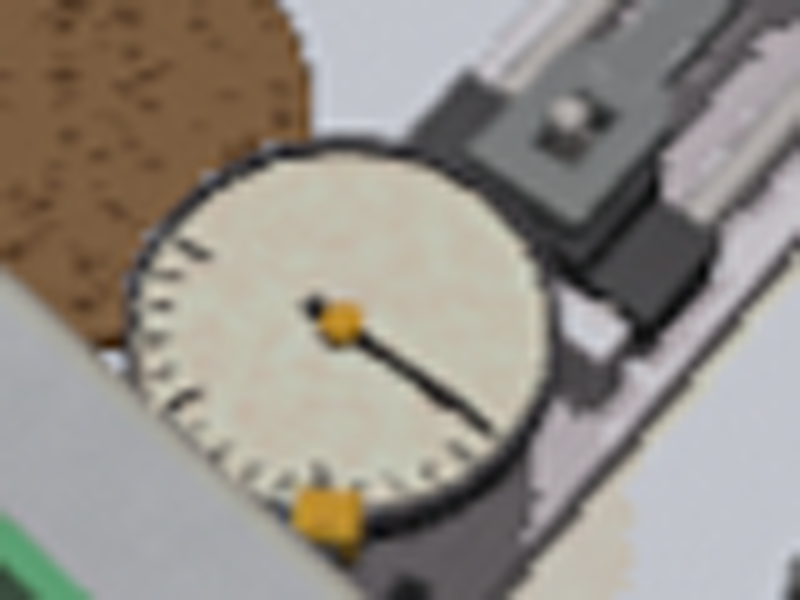

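View pics/wk1.png

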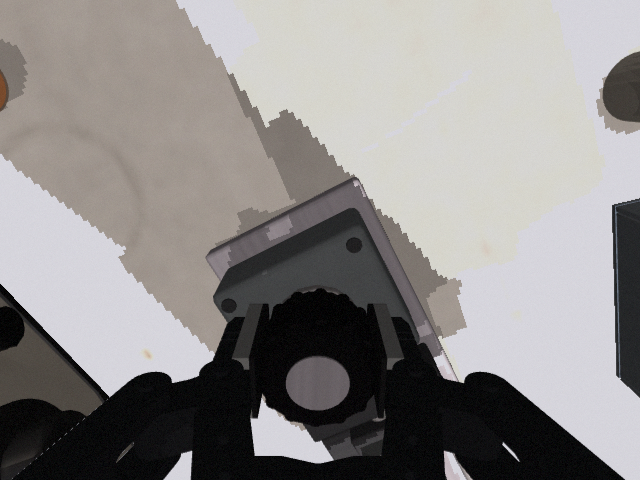

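Request:
{"fn": "drive_tool", "kwargs": {
  "series": [
    [[0,0,0],[7,0,0]],
    [[0,0,0],[7,0,0]],
    [[0,0,0],[7,0,0]],
    [[0,0,0],[7,0,0]],
    [[0,0,0],[0,0,0]]
  ]
}}

```text
time: 13.5
eef_pos: [0.47, 0.2581, 0.0567]
tcp_rot: [0.295, 0.642, -0.297, 0.643]
contact_force: [0.2, -0.2, -2.1]
opening: 0.441
```

```bash
python3 - <<'E'
from h import *
st(); goto([.470,.257,.057],40)
dial("pics/k2.png")
E
```

```text
yaw 40.48 tilt [ 4.0e-04 -2.5e-03 -1.0e+00] [0.47   0.2581 0.0567] [ 0.31  0.22  2.04 -0.    0.89 -0.39] F [ 0.2 -0.2 -2.1] T [-0.15  0.06 -0.14] op 0.441 13.5
t 13.5 P [0.47   0.2581 0.0567] q6 [ 0.31 -0.39] F [ 0.2 -0.2 -2.1] op 0.441
total d [-0.005 -0.013  0.017] w [0.48 0.12 0.07] rows>= 1
```

View pics/k2.png

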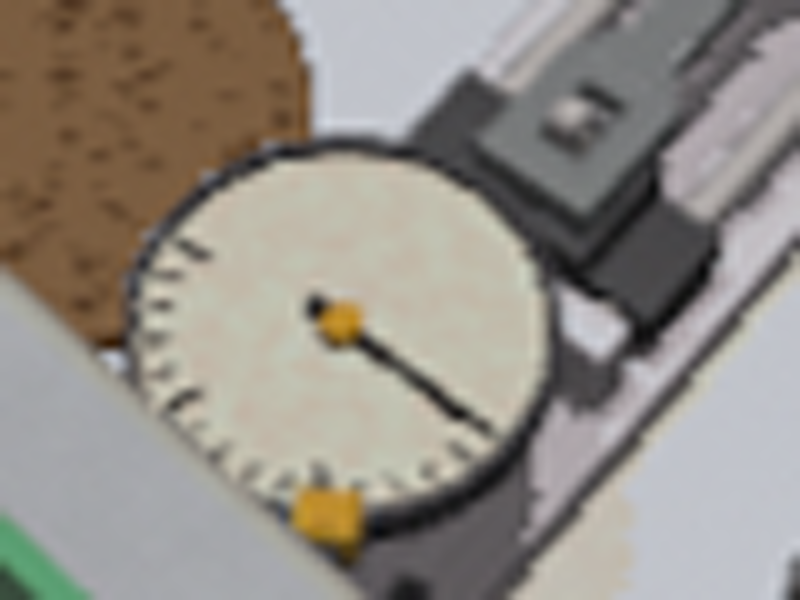

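Request:
{"fn": "drive_tool", "kwargs": {
  "series": [
    [[0,0,0],[7,0,0]],
    [[0,0,0],[7,0,0]],
    [[0,0,0],[7,0,0]],
    [[0,0,0],[6,0,0]],
    [[0,0,0],[0,0,0]]
  ]
}}

```text
time: 14.05
eef_pos: [0.4705, 0.2583, 0.0568]
tcp_rot: [0.436, 0.556, -0.436, 0.558]
contact_force: [-0.6, -1.3, -1.8]
opening: 0.438
```

```bash
python3 - <<'E'
from h import *
st(); goto([.470,.257,.057],12)
dial("pics/k3.png")
E
```

```text
yaw 13.87 tilt [ 0.002  -0.0022 -1.    ] [0.4705 0.2583 0.0568] [ 0.31  0.22  2.04 -0.    0.89  0.07] F [-0.6 -1.3 -1.8] T [-0.09  0.08 -0.18] op 0.438 14.05
t 14.05 P [0.4705 0.2583 0.0568] q6 [0.31 0.07] F [-0.6 -1.3 -1.8] op 0.438
total d [-0.004 -0.015  0.023] w [ 1.87  0.15 -0.08] rows>= 1
```

View pics/k3.png

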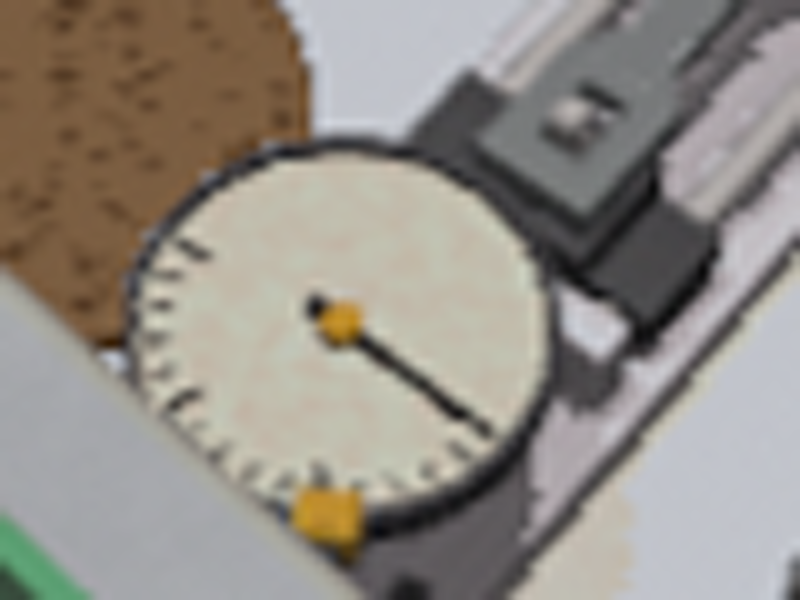

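Request:
{"fn": "drive_tool", "kwargs": {
  "series": [
    [[0,0,0],[7,0,0]],
    [[0,0,0],[7,0,0]],
    [[0,0,0],[7,0,0]],
    [[0,0,0],[5,0,0]],
    [[0,0,0],[0,0,0]]
  ]
}}

```text
time: 14.6
eef_pos: [0.4709, 0.2584, 0.0568]
tcp_rot: [0.549, 0.445, -0.548, 0.448]
contact_force: [0.5, -1.4, -1.0]
opening: 0.439
```

```bash
python3 - <<'E'
from h import *
st()
dial("pics/k4.png")
E
```

```text
yaw -11.65 tilt [ 0.0031 -0.002  -1.    ] [0.4709 0.2584 0.0568] [ 0.31  0.22  2.04 -0.    0.88  0.52] F [ 0.5 -1.4 -1. ] T [-0.02  0.13 -0.13] op 0.439 14.6
```

View pics/k4.png

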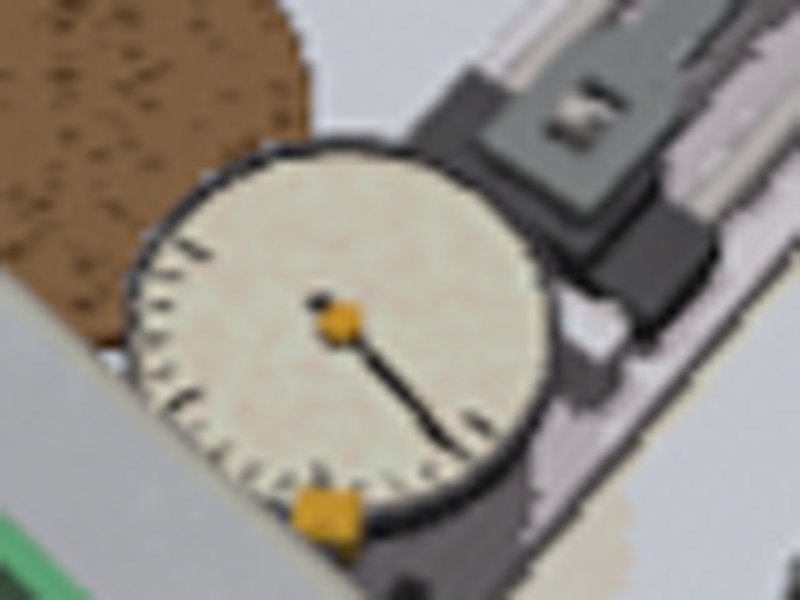

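Request:
{"fn": "drive_tool", "kwargs": {
  "series": [
    [[0,0,0],[7,0,0]],
    [[0,0,0],[7,0,0]],
    [[0,0,0],[6,0,0]],
    [[0,0,0],[0,0,0]]
  ]
}}

```text
time: 15.05
eef_pos: [0.4713, 0.2582, 0.0568]
tcp_rot: [0.617, 0.345, -0.615, 0.348]
contact_force: [0.0, -1.9, -1.3]
opening: 0.439
```

```bash
python3 - <<'E'
from h import *
st()
dial("pics/k5.png")
E
```

```text
yaw -31.26 tilt [ 0.0042 -0.0021 -1.    ] [0.4713 0.2582 0.0568] [ 0.31  0.22  2.04 -0.    0.88  0.86] F [ 0.  -1.9 -1.3] T [ 0.1   0.15 -0.12] op 0.439 15.05
```

View pics/k5.png

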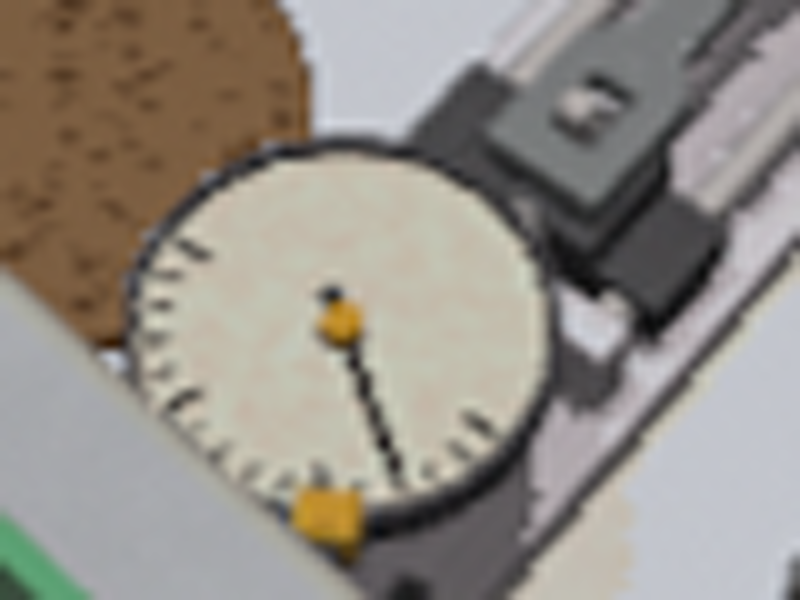

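Request:
{"fn": "drive_tool", "kwargs": {
  "series": [
    [[0,0,0],[5,0,0]],
    [[0,0,0],[5,0,0]],
    [[0,0,0],[4,0,0]],
    [[0,0,0],[0,0,0]]
  ]
}}

```text
time: 15.5
eef_pos: [0.4716, 0.2581, 0.0568]
tcp_rot: [0.654, 0.272, -0.651, 0.275]
contact_force: [0.8, -0.8, -1.1]
opening: 0.444
```

```bash
python3 - <<'E'
from h import *
st()
dial("pics/k6.png")
E
```

```text
yaw -44.56 tilt [ 0.0049 -0.0024 -1.    ] [0.4716 0.2581 0.0568] [ 0.31  0.22  2.04 -0.    0.88  1.09] F [ 0.8 -0.8 -1.1] T [ 0.16  0.15 -0.12] op 0.444 15.5
```

View pics/k6.png

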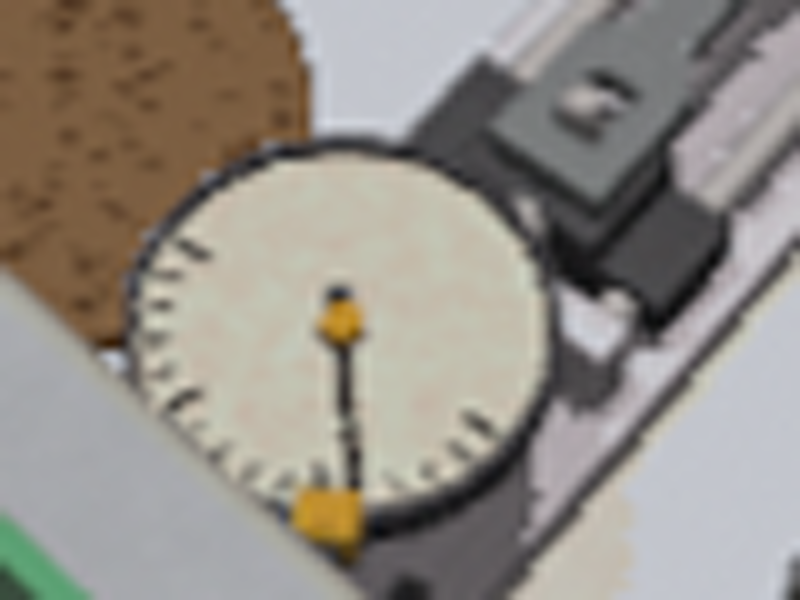

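Request:
{"fn": "drive_tool", "kwargs": {
  "series": [
    [[0,0,0],[3,0,0]],
    [[0,0,0],[3,0,0]],
    [[0,0,0],[0,0,0]]
  ]
}}

```text
time: 15.85
eef_pos: [0.4716, 0.258, 0.0567]
tcp_rot: [0.666, 0.24, -0.663, 0.243]
contact_force: [-0.4, -0.6, -2.0]
opening: 0.439
```

```bash
python3 - <<'E'
from h import *
st()
dial("pics/k7.png")
r=cam("side"); crop(r,170,230,240,285,11,"pics/kd7.png")
E
```

```text
yaw -50.03 tilt [ 0.0052 -0.0025 -1.    ] [0.4716 0.258  0.0567] [ 0.31  0.22  2.04 -0.01  0.88  1.19] F [-0.4 -0.6 -2. ] T [ 0.11  0.09 -0.09] op 0.439 15.85
```

View pics/k7.png

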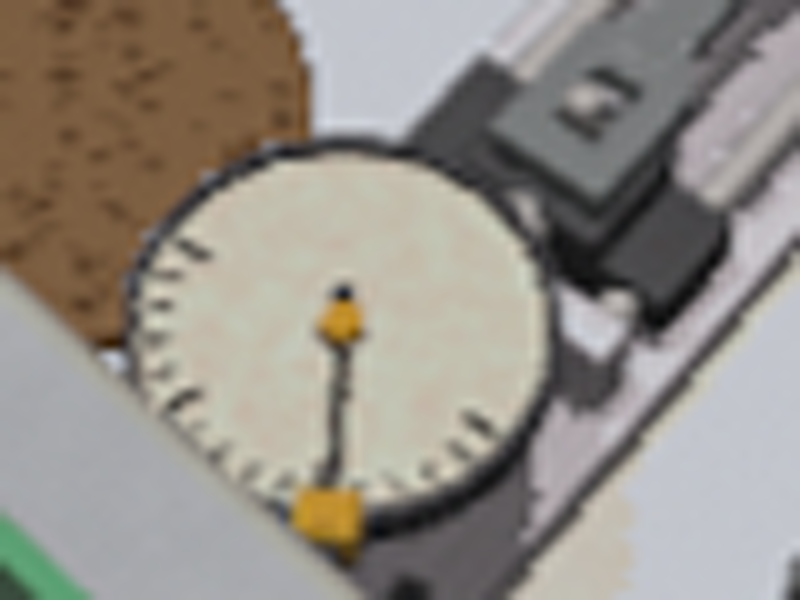

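View pics/kd7.png

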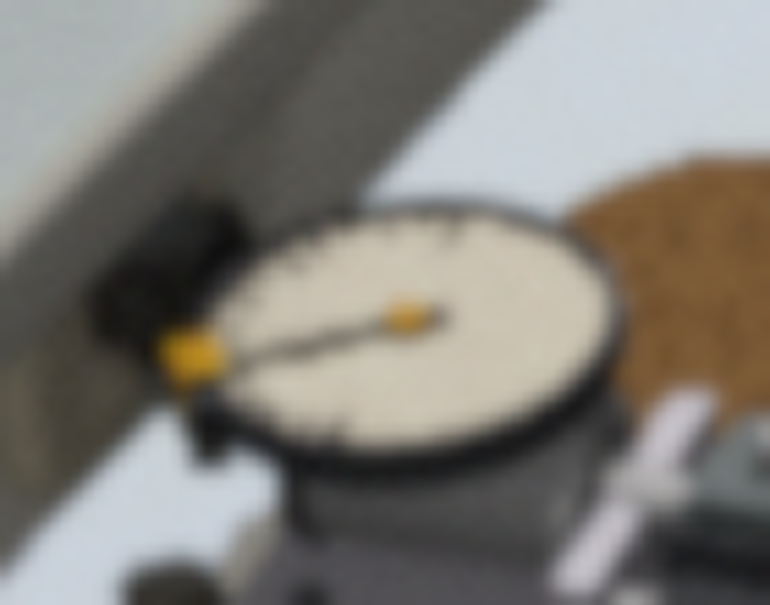

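```bash
python3 - <<'E'
from h import *
r=cam("side");f=lambda u,v:(170+u/11,230+v/11)
ang=lambda v:np.arctan2(v[1],v[0])
h=back(r,f(408,318),.068)[0];t=back(r,f(240,357),.067)[0]
for z in(.066,.069,.072):
  b=back(r,f(193,353),z)[0];print("side",z,ang(t-h)-ang(b-h),np.linalg.norm(b-h),np.linalg.norm(t-h))
r=cam("scene");f=lambda u,v:(265+u/10,305+v/10)
h=back(r,f(341,322),.068)[0];t=back(r,f(333,482),.067)[0]
for z in(.066,.069,.072):
  b=back(r,f(329,510),z)[0];print("scene",z,ang(t-h)-ang(b-h),np.linalg.norm(b-h),np.linalg.norm(t-h))
E
```

```text
side 0.066 0.1407700757719783 0.04227077409276348 0.03350807134102552
side 0.069 0.04160035876306534 0.04222453289972303 0.03350807134102552
side 0.072 -0.056655316174752834 0.04280225844494423 0.03350807134102552
scene 0.066 0.013299356838563203 0.038958631410723865 0.033627989391374985
scene 0.069 0.00978245327428695 0.04056517580495011 0.033627989391374985
scene 0.072 0.006539879403599347 0.04238805207388533 0.033627989391374985
```

Request:
{"fn": "drive_tool", "kwargs": {
  "series": [
    [[0,0,0],[1,0,0]],
    [[0,0,0],[0,0,0]]
  ]
}}

```text
time: 16.25
eef_pos: [0.4716, 0.258, 0.0568]
tcp_rot: [0.668, 0.235, -0.665, 0.238]
contact_force: [0.6, -1.4, -1.6]
opening: 0.437
```

Request:
{"fn": "drive_tool", "kwargs": {
  "series": [
    [[0,0,0],[0,0,0]],
    [[0,0,0],[0,0,0]],
    [[0,0,0],[0,0,0]]
  ],
  "grip": 0.5
}}

```text
time: 16.55
eef_pos: [0.4722, 0.2583, 0.0576]
tcp_rot: [0.668, 0.235, -0.664, 0.238]
contact_force: [0.9, 0.5, -0.4]
opening: 0.756
```

```bash
python3 - <<'E'
from h import *
st()
dial("pics/k8.png")
r=cam("wrist"); cv2.imwrite("pics/wk8.png",r["img"][:,:,::-1])
E
```

```text
yaw -50.95 tilt [ 0.007  -0.0025 -1.    ] [0.4722 0.2583 0.0576] [ 0.31  0.22  2.03 -0.01  0.88  1.21] F [ 0.9  0.5 -0.4] T [ 0.02 -0.01  0.02] op 0.756 16.55
```

View pics/k8.png

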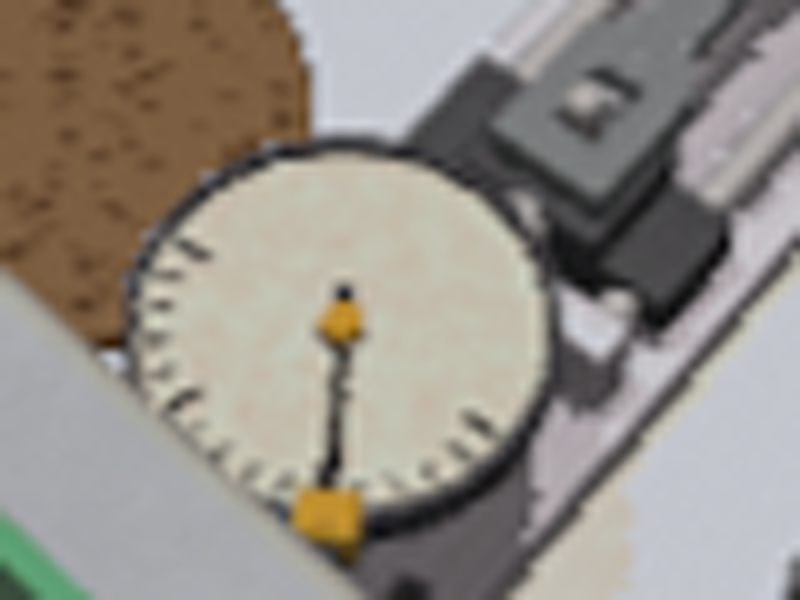

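View pics/wk8.png

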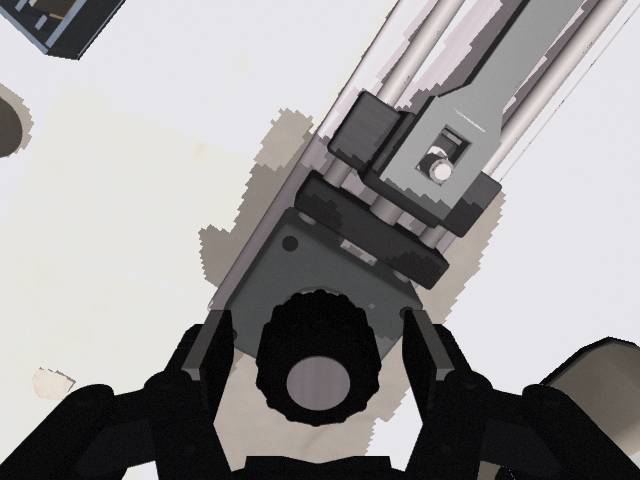

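Request:
{"fn": "drive_tool", "kwargs": {
  "series": [
    [[-0.2,0,0],[0,0.2,0]],
    [[-0.4,0,0],[0,0,0]],
    [[-0.5,0,0],[0,0,0]],
    [[-0.5,0,0],[0,0,0]],
    [[-0.3,0,0],[0,0,0]]
  ]
}}

```text
time: 17.15
eef_pos: [0.4697, 0.2579, 0.1557]
tcp_rot: [0.668, 0.235, -0.665, 0.237]
contact_force: [0.4, 0.5, -0.0]
opening: 0.752
```

```bash
python3 - <<'E'
from h import *
st()
r=cam("scene"); crop(r,265,235,405,365,5,"pics/k9.png"); cv2.imwrite("pics/s_end.png",r["img"][:,:,::-1])
r=cam("wrist"); cv2.imwrite("pics/w_end.png",r["img"][:,:,::-1])
r=cam("side"); cv2.imwrite("pics/d_end.png",r["img"][:,:,::-1])
E
```

```text
yaw -50.94 tilt [ 0.0053 -0.0014 -1.    ] [0.4697 0.2579 0.1557] [ 0.31  0.07  1.99 -0.    1.07  1.2 ] F [ 0.4  0.5 -0. ] T [-0.04 -0.08 -0.  ] op 0.752 17.15
```

View pics/k9.png

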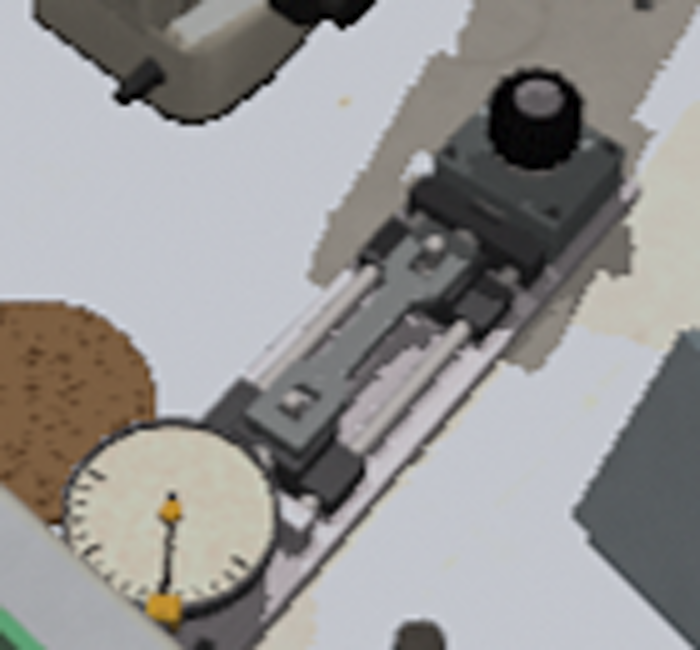

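View pics/d_end.png

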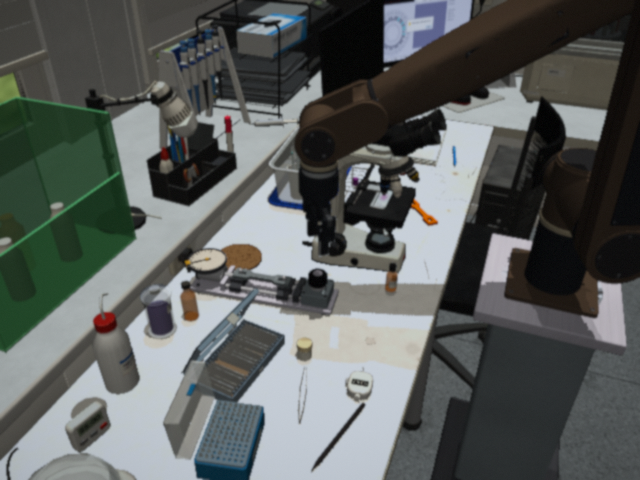

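View pics/w_end.png

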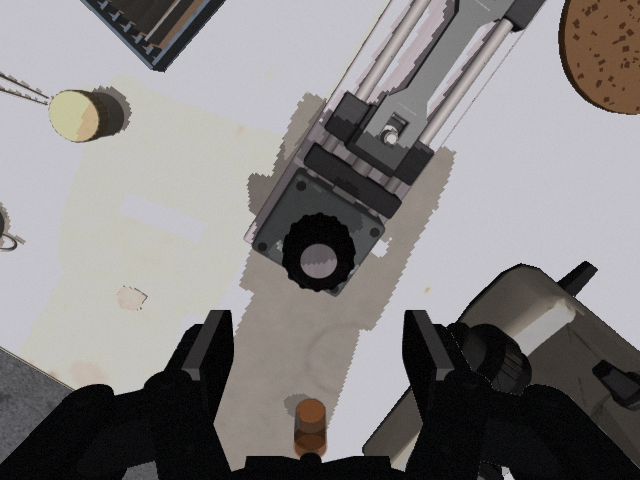

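The scene view shows the needle at the middle of the tab (line from (170,510) to (165,600) in the crop). Both pins stand in their slots, the gripper is clear of everything, and the bystanders haven't moved.

```bash
python3 -c "
from plant import ctrl
print(ctrl.sign_off())"
```

```text
the job is handed in; nothing more can be done
None
```

I hung the grey coupon on both jaws with a pin standing in each slot and let go of it. I then turned the knob about 2.57 rad clockwise in one grip, until the needle pointed at the brass tab. I released the knob, raised the arm clear and handed the job in at about 17.3 s.

**Last checks:**
- **Coupon:** it looked flat on the jaws, and both pins showed in their slots in the scene image after the arm was clear.
- **Needle:** it stayed on the tab after I let go. It was never seen past the tab. Just before the last 1° turn and the release, the scene camera put it about 0.01 rad short of the tab's middle. The side camera gave about 0.04 rad short, but that figure depends on the assumed height of the tab, so the two agree only roughly. That last turn adds about 0.02 rad.
- **Forces:** contact forces read at most about 2 N throughout.
- **Other objects:** the bystanders looked unmoved in the final pictures.

One reading was unclear: over the last steps down, the height stopped falling but the contact force did not rise. So the coupon may have dropped up to about a millimetre onto the jaws when I released it.

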